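# Strip down a seedling propagator for washing

## Task

Take the seedling propagator apart for washing, from the outside in: lift the lamp's spring knob out of its notch, slide the lamp back to the last notch, the one farthest from the robot, and let the knob drop fully home there; then stand the clear dome upright on the draining mat, move every seedling pot into the carry tray, and only then lift the empty pot stand out and stand it on its feet on the mat next to the dome. Handle the pots gently, never tipping or dropping one, and leave the sprayer and the label pot where they are.

Things in the scene. Friction and masses are not known exactly. Their poses are not given: they have to be found in the camera images.
- station: Fixed propagator base, turned up to 0.08 rad. Origin on the bench, z up, x along the lamp's slide (about away from the robot), y left. Carries the reservoir (middle at x 0, y +30 mm) and, at y -145 mm, a low slide rail (20 mm high, x -125 to +205 mm) with a steel bar on its outer side (y -169 mm, 50 mm high) that has 5 open notches 14 mm wide, 16 mm deep, 40 mm apart.
- reservoir_in (a point): Middle of the inner floor of the black water reservoir, an open box 170 (station x) x 260 (y) x 40 mm high, walls 5 mm, floor 4 mm above the bench.
- lamp (a joint): Slide of the lamp along station +x, m: 0 over the dome (start), 0.160 in the last notch (parked, farthest from the robot). Notches at 0, 0.04, 0.08, 0.12, 0.16 with 3 mm play either way; end stop 0.166. Moves with about 2 N, only while the knob is lifted. The lamp at 0 bars the dome's way up.
- knob (a joint): Lift of the knob, m: 0 fully down in a notch, upper stop 0.024. Its pin, 8 mm thick, clears the teeth from 0.014 up; lift to about 0.019. A spring pulls it down (3 N at 0, 5 N at 0.019). Let go over a tooth it stays up at about 0.014.
- knob_grip (a point): Middle of the lamp slide's black ribbed knob head: upright cylinder 22 mm diameter, 42 mm tall (21 mm above and below this point), 89 mm above the bench when down. At station x = slide - 90 mm, y -145 mm; rides with the lamp. A steel bar and the carriage lie 21 to 45 mm below this point.
- park (a point): Where knob_grip is when the lamp is in the last notch, knob down (a fixed point on the station).
- lamp_mid (a point): Middle of the underside of the lamp batten: white, 50 mm wide (x), 325 mm long (y), 25 mm thick, its underside 175 mm above the bench. It is carried by an upright post 18 mm square on the carriage, 90 mm beyond the knob in station x.
- dome: Clear dome: upside-down box 150 (x) x 240 (y) x 85 mm high, flange 170 x 260 mm, 0.22 kg; on its top a pale grip bar 16 mm thick (x), 56 mm long (y), 85 to 121 mm above the origin. Origin: centre of its lower edge, z up. Its lower 7 mm sit in the reservoir, flange on the rim (origin 33 mm above the bench, 5 mm play). On a flat surface it stands on its lower edge.
- stand: Grey perforated pot stand in the reservoir: plate 146 (x) x 236 (y) mm, its top 26 mm above the feet, 0.16 kg; in its middle a bridge handle, bar 10 mm thick (x), 62 mm long (y), 60 to 73 mm above the feet. Origin: centre at the underside of the feet, z up. 7 mm play in the reservoir.
- pot1: Black round pot with firm plug and seedlings: rim 46 mm diameter, 13 mm tall; body 39 mm; 50 mm high to the rim, leaves to 72 mm, 75 g. Origin: centre of its underside, z up. Starts on the stand, 3 to 5 of the five pots are there: near row of three 84 mm apart, far row of two staggered; rows run along station y, 76 mm apart, so pinch the rim along y.
- pot2: Black round pot with firm plug and seedlings: rim 46 mm diameter, 13 mm tall; body 39 mm; 50 mm high to the rim, leaves to 72 mm, 75 g. Origin: centre of its underside, z up. Starts on the stand, 3 to 5 of the five pots are there: near row of three 84 mm apart, far row of two staggered; rows run along station y, 76 mm apart, so pinch the rim along y.
- pot3: Black round pot with firm plug and seedlings: rim 46 mm diameter, 13 mm tall; body 39 mm; 50 mm high to the rim, leaves to 72 mm, 75 g. Origin: centre of its underside, z up. Starts on the stand, 3 to 5 of the five pots are there: near row of three 84 mm apart, far row of two staggered; rows run along station y, 76 mm apart, so pinch the rim along y.
- pot4: Black round pot with firm plug and seedlings: rim 46 mm diameter, 13 mm tall; body 39 mm; 50 mm high to the rim, leaves to 72 mm, 75 g. Origin: centre of its underside, z up. Starts on the stand, 3 to 5 of the five pots are there: near row of three 84 mm apart, far row of two staggered; rows run along station y, 76 mm apart, so pinch the rim along y.
- pot5: Black round pot with firm plug and seedlings: rim 46 mm diameter, 13 mm tall; body 39 mm; 50 mm high to the rim, leaves to 72 mm, 75 g. Origin: centre of its underside, z up. Starts on the stand, 3 to 5 of the five pots are there: near row of three 84 mm apart, far row of two staggered; rows run along station y, 76 mm apart, so pinch the rim along y.
- mat: Fixed grey ribbed draining mat, 340 (x) x 270 (y) x 6 mm, left or right of the propagator. Origin: centre of its underside, z up, axes along its edges. Dome and stand fit on it one behind the other, 85 mm either side of its middle in x, long sides along y.
- tray: Fixed dark carry tray, 190 (x) x 270 (y) x 18 mm high, walls 4 mm, floor 4 mm up, on the other side of the propagator from the mat. Origin: centre of its underside, z up. Pots may stand anywhere in it; 2 by 3 places 84 mm (x) and 78 mm (y) apart fit.
- sprayer: Bystander: pale spray bottle with grey head, 68 mm diameter, 200 mm tall, beyond the work. Origin: centre of its underside.
- label_pot: Bystander: terracotta cup with white plant labels, 64 mm diameter, 115 mm tall, beyond the work. Origin: centre of its underside.

How it is judged:
On the way, in this order (a step that is already met when the one before it is completed fails the run):
1. the lamp is slid back to its last notch and the knob is fully down in it (value of joint lamp between 0.153 and 0.1665 m and value of joint knob below 0.004 m), for 0.2 s.
2. the dome stands upright on the mat, let go (x of dome in the frame of mat between -0.13 and 0.13 m and y of dome in the frame of mat between -0.085 and 0.085 m and z of dome in the frame of mat between 0 and 0.012 m and angle between dome's own z axis and vertical below 0.08 rad and linear speed of dome below 0.03 m/s and contact force between dome and the fingers below 0.2 N), for 0.2 s.
3. every pot stands upright in the carry tray (x of pot1 in the frame of tray between -0.08 and 0.08 m and y of pot1 in the frame of tray between -0.12 and 0.12 m and z of pot1 in the frame of tray between 0 and 0.01 m and angle between each of pot1, pot2, pot3, pot4, pot5's own z axis and vertical below 0.12 rad and linear speed of each of pot1, pot2, pot3, pot4, pot5 below 0.03 m/s and x of pot2 in the frame of tray between -0.08 and 0.08 m and y of pot2 in the frame of tray between -0.12 and 0.12 m and z of pot2 in the frame of tray between 0 and 0.01 m and x of pot3 in the frame of tray between -0.08 and 0.08 m and y of pot3 in the frame of tray between -0.12 and 0.12 m and z of pot3 in the frame of tray between 0 and 0.01 m and x of pot4 in the frame of tray between -0.08 and 0.08 m and y of pot4 in the frame of tray between -0.12 and 0.12 m and z of pot4 in the frame of tray between 0 and 0.01 m and x of pot5 in the frame of tray between -0.08 and 0.08 m and y of pot5 in the frame of tray between -0.12 and 0.12 m and z of pot5 in the frame of tray between 0 and 0.01 m), for 0.2 s.
4. the empty stand stands on its feet on the mat, let go (x of stand in the frame of mat between -0.13 and 0.13 m and y of stand in the frame of mat between -0.085 and 0.085 m and z of stand in the frame of mat between 0 and 0.012 m and angle between stand's own z axis and vertical below 0.08 rad and linear speed of stand below 0.03 m/s and contact force between stand and the fingers below 0.2 N), for 0.2 s.
At the end, for the whole second after the job is handed in: Lamp slide 0.153 to 0.1665 m, knob lift under 4 mm; dome and stand upright (0.08 rad) on the mat, middles within 130 mm (mat x) and 85 mm (mat y) of the mat's middle; every pot present upright (0.12 rad) on the carry tray's floor; all at rest, let go (all of step 1 and all of step 2 and all of step 3 and all of step 4); the robot touches nothing.
It fails at once if a pot is tipped over (past 0.7 rad) (angle between any of pot1, pot2, pot3, pot4, pot5's own z axis and vertical above 0.7 rad).
It fails at once if a pot is dropped or flung (faster than 1.3 m/s) (linear speed of any of pot1, pot2, pot3, pot4, pot5 above 1.3 m/s).
It fails at once if the sprayer or label pot is moved more than 30 mm (distance of any of sprayer, label_pot from where it was at the start of the episode above 0.03 m).
Of pot1, pot2, pot3, pot4, pot5 only 3 to 5 are there at a start; the rules pass over those that are not, and their reading is None.
At some moment in a run one of dome, stand may be knocked a few centimetres aside while the robot is not near it.
It also fails if it takes over 210 s, if anything falls off the work surface, if the arm or the gripper's body presses on something with over 40 N, if the wrist force passes 120 N, or if a joint passes its speed limit or range.

## Robot

A 7-joint arm with a two-finger parallel gripper is mounted at the origin on the work surface. World frame = base frame: x ahead of the robot, y to its left, z up, the work surface at z = 0. Lengths are in m, angles in rad, forces in N, time in s.
With the tool pointing down it reaches from about 0.425 to 0.875 m from the base axis. Payload 8.4 kg.
Tool frame: the origin (TCP) lies at the very end of the fingers, on their centre line; the grasp point (between the pads) lies 19 mm behind it; z points along the fingers, y is the direction in which the jaws open and shut (so a half turn about z gives the same grasp; the last joint's range is limited). The gripper opens to 87 mm and grips with 3 to 60 N. Pads are 19 mm wide; open, the fingers measure 117 mm over their backs; the gripper's body (75 mm by 190 mm) begins 51 mm behind the grasp point.
Start: joints at [-1.385, 0.333, 0.04, 1.465, -0.013, 1.343, -0.059], TCP at [0.183, 0.624, 0.223] pointing down, gripper open.
Joint ranges: [-2.58, 2.58], [-0.38, 2.09], [-1.3, 1.39], [0.25, 2.4], [-1.5, 4.64], [0.08, 2.09], [-2.65, 2.65]. Speed limits (rad/s): [2.22, 2.22, 2.79, 2.79, 3.14, 3.14, 3.14].

## Interface

Orientations are given as a unit quaternion [x, y, z, w].
In Python, from rig import r, viewer gives the robot as it stands. The module is installed in compiled form; this text tells all that it offers.
- The arm moves only by the shell command python3 -m pendant 'ROWS'. ROWS is JSON, a list of rows, each a list of 7 numbers: the finger opening in mm, from 0 to 87, then the shift along the world's x, y, z in mm, then the turn, a rotation vector about the world's x, y, z in rad. A call has 1 to 12 rows; each row is the pose to reach, as a shift and turn from the pose commanded when the call began; what a row does not reach only later rows make up. A row lasts 1/8 s, in which the tool goes at most 62.5 mm and 10.7 degrees, less where a joint would pass 70% of its speed; a pose out of reach is approached as far as the arm can. A call with a gripper value outside its range is refused whole. The fingers move at their own pace and stop on an object; the grip force is fixed at half the most. Time passes only in rows, so rows that repeat a pose let the fingers close. It gives the time, the measured TCP pose, the force and the opening at its end, in the units of the state.
- r.observe(): the state, without advancing time (a new reading comes with each control period).
- viewer.get_image(name): name is "scene" or "side" or "wrist"; returns a dict with "image" (384x512x3 uint8, red, green, blue), "fovy" (degrees; the focal length in pixels is half the picture's height over the tangent of half this angle, whatever the lens; pixels are square), "cx", "cy" (the principal point, pixels), "T" (4x4, takes a point from camera to world coordinates); the wrist camera has in their place "tool_from_camera" (4x4, takes a point from camera to tool coordinates, whose origin is the TCP and whose axes are the flange's). Camera axes: x right, y down, z forward; pixel columns grow to the right and rows downward; lengths in m; the calibration is good to about 2 mm. A picture is of the moment at which its call begins: read the wrist's pose just before it. There is no depth.
- r.sign_off(): hands the job in, once; it reports no verdict.
The state is a dict: "t": time; "joint_pos": joint angles; "joint_velocities": joint speeds; "joint_torque": joint torques, N m; "ee_pos": TCP position; "orientation": TCP orientation; "wrist_force": force on the tool from outside, world axes, zero at the start; "moment": the same for the moment, N m; "grip_width": finger opening in m.
Only numpy, scipy, OpenCV 4.12 (cv2) and the standard library are available. Lean on these libraries where they do the work, as an engineer would, in place of code of your own. Each camera call takes 0.05 s, during which the arm holds its last target.

## Working session

There is one attempt and no reset: what is moved stays moved. The work goes in short steps, Python scripts to look and compute and a shell command to move; the robot and the scene stay as the last step left them, time stands still between calls to the robot, and variables do not carry over. Pictures are saved under pics/ and viewed, and the job is handed in when it is done.

```bash
mkdir -p pics
cat > h.py <<'E'
from rig import r, viewer
import numpy as np, cv2
from scipy.spatial.transform import Rotation as R
def snap(name,fn,crop=None,scale=1):
    s=r.observe(); d=viewer.get_image(name); im=d["image"][:,:,::-1]
    if name=="wrist":
        T=np.eye(4);T[:3,:3]=R.from_quat(s["orientation"]).as_matrix();T[:3,3]=s["ee_pos"];d["T"]=T@d["tool_from_camera"]
    np.savez("pics/"+fn+".npz",T=d["T"],fovy=d["fovy"],cx=d["cx"],cy=d["cy"],im=im)
    cv2.imwrite("pics/"+fn+".png",im if crop is None else cr(im,crop,scale))
    return d
def cr(im,c,s): 
    x0,y0,x1,y1=c; return cv2.resize(im[y0:y1,x0:x1],None,fx=s,fy=s,interpolation=cv2.INTER_CUBIC)
def recrop(fn,out,c,s): cv2.imwrite("pics/"+out+".png",cr(np.load("pics/"+fn+".npz")["im"],c,s))
def ray(fn,u,v):
    d=np.load("pics/"+fn+".npz");f=192/np.tan(np.radians(float(d["fovy"]))/2)
    q=d["T"][:3,:3]@np.array([(u-d["cx"])/f,(v-d["cy"])/f,1]);return d["T"][:3,3],q
def pz(fn,u,v,z):
    o,q=ray(fn,u,v);return np.round(o+q*(z-o[2])/q[2],4)
def proj(fn,p):
    d=np.load("pics/"+fn+".npz");f=192/np.tan(np.radians(float(d["fovy"]))/2)
    T=d["T"];c=T[:3,:3].T@(np.array(p)-T[:3,3]);return np.round([c[0]/c[2]*f+d["cx"],c[1]/c[2]*f+d["cy"]],1)
def st():
    s=r.observe();e=R.from_quat(s["orientation"]).as_matrix()
    print("t",round(s["t"],2),"p",np.round(np.array(s["ee_pos"])*1000,1),"F",np.round(s["wrist_force"],1),"w",round(s["grip_width"]*1000,1),"y",np.round(e[:,1],3),"z",np.round(e[:,2],3))
E
python3 - <<'E'
from h import *
for n in("scene","side","wrist"):
    d=snap(n,n+"0");print(n,d["fovy"],d["cx"],d["cy"],np.round(d["T"],3).tolist())
st();print(r.observe()["joint_pos"])
E
```

```text
scene 45.06161865680703 249.4245574158762 194.77297639901178 [[-0.522, 0.626, -0.579, 1.304], [0.853, 0.371, -0.368, 0.447], [-0.016, -0.686, -0.728, 1.006], [0.0, 0.0, 0.0, 1.0]]
side 51.69931197061274 249.58376000747435 191.50422596622377 [[-0.934, 0.227, -0.276, 0.941], [0.356, 0.637, -0.684, 0.834], [0.021, -0.737, -0.676, 0.928], [0.0, 0.0, 0.0, 1.0]]
wrist 64.3747404930679 253.17910159288186 190.8745121013492 [[0.281, 0.923, 0.262, 0.111], [0.96, -0.27, -0.077, 0.645], [-0.001, 0.273, -0.962, 0.385], [0.0, 0.0, 0.0, 1.0]]
t 0.15 p [182.6 623.4 221.8] F [-0.3  0.8  0.1] w 87.0 y [ 0.281  0.96  -0.001] z [-0.    -0.001 -1.   ]
[-1.38519087  0.33374809  0.03990637  1.46610514 -0.0133935   1.34330245
 -0.05850738]
```

View images.

View pics/scene0.png

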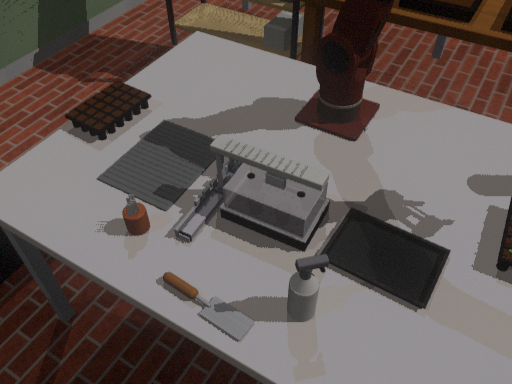

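View pics/side0.png

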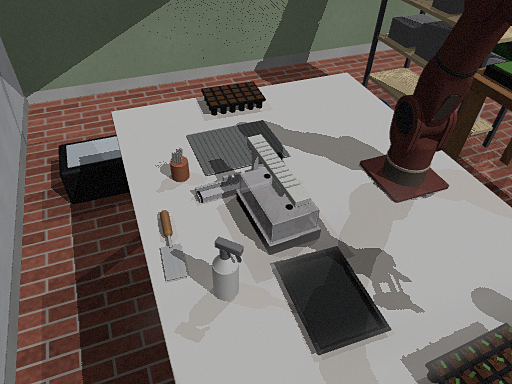

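View pics/wrist0.png

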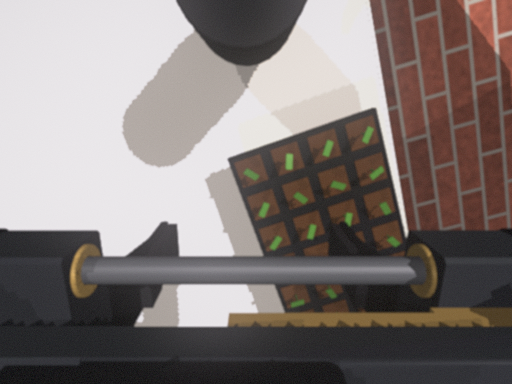

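Run:
```python
from h import *
recrop("scene0","s0a",(90,110,350,280),3)
recrop("side0","s0b",(180,110,340,260),5)
```

```text
(no output)
```

View pics/s0a.png

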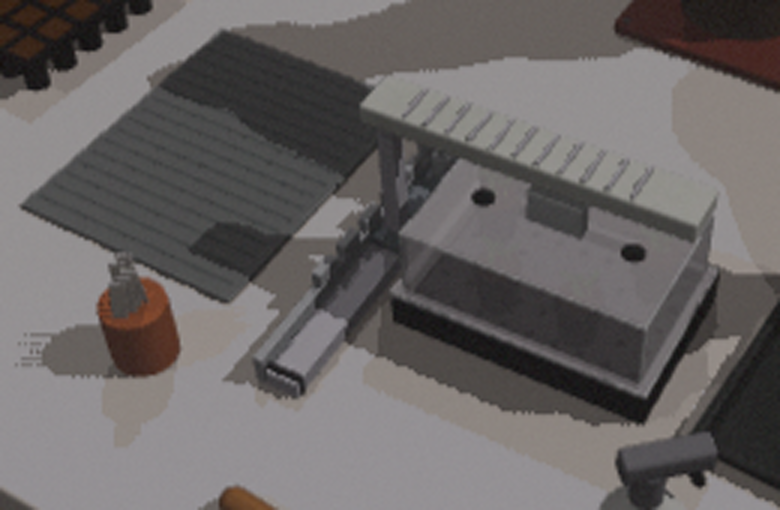

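View pics/s0b.png

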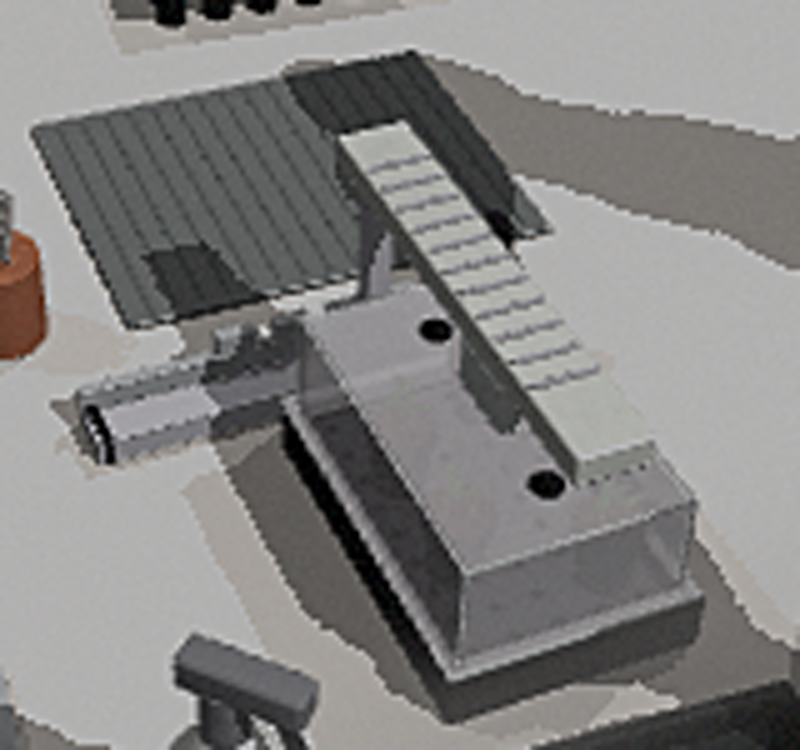

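Run:
```python
from h import *
from scipy.optimize import least_squares
def S(u,v):return 180+u/5,110+v/5
def C(u,v):return 90+u/3,110+v/3
obs=[("side0",S(450,722),(85,160,0)),("side0",S(284,455),(85,-100,0)),("side0",S(285,403),(85,-100,40)),("side0",S(703,600),(-85,160,40)),("side0",S(455,678),(85,160,40)),
("scene0",C(395,322),(85,-100,0)),("scene0",C(640,418),(85,160,0)),("scene0",C(395,290),(85,-100,40)),("scene0",C(641,390),(85,160,40)),("scene0",C(718,268),(-85,160,40)),
("side0",S(118,463),(205,-133,0))]
def f(p,full=False):
    c,s=np.cos(p[2]),np.sin(p[2]);o=[]
    for n,uv,q in obs:
        w=[p[0]+(c*q[0]-s*q[1])/1000,p[1]+(s*q[0]+c*q[1])/1000,q[2]/1000]
        o+=list(proj(n,w)-uv)
    return np.array(o)
import h
def proj(fn,p):
    d=np.load("pics/"+fn+".npz");f_=192/np.tan(np.radians(float(d["fovy"]))/2)
    T=d["T"];c=T[:3,:3].T@(np.array(p)-T[:3,3]);return np.array([c[0]/c[2]*f_+d["cx"],c[1]/c[2]*f_+d["cy"]])
r_=least_squares(f,[0.6,0,0],loss="soft_l1");print(r_.x);print(np.round(r_.fun.reshape(-1,2),1))
for n,l in(("side0",[S(340,142),S(408,122),S(655,443),S(580,483)]),("scene0",[C(362,97),C(716,190),C(695,222)])):
    print([pz(n,*q,0.2).tolist() for q in l])
# mat corners z .006
print("mat",[pz("side0",*S(*q),.006).tolist() for q in((32,130),(413,52),(553,235),(128,328))],[pz("scene0",*C(*q),.006).tolist() for q in((222,30),(22,207),(228,301))])
print("tray",[pz("side0",*q,.018).tolist() for q in((274,263),(335,246),(388,330),(319,350))],[pz("scene0",*q,.018).tolist() for q in((368,212),(448,248),(424,300),(320,254))])
```

```text
[0.52615468 0.0089658  0.04769289]
[[ 0.1  0.1]
 [-0.1 -2.5]
 [-0.3 -0.8]
 [ 0.8 -1. ]
 [-0.2  0.2]
 [-0.3 -1.5]
 [ 1.2  1.1]
 [-1.1 -0.1]
 [ 2.   1.3]
 [ 0.8 -0.2]
 [-3.7 -1. ]]
[[0.5594, -0.1381, 0.2], [0.51, -0.1446, 0.2], [0.4988, 0.1788, 0.2], [0.5501, 0.1928, 0.2]]
[[0.5511, -0.1505, 0.2], [0.4998, 0.1717, 0.2], [0.5425, 0.1728, 0.2]]
mat [[0.6869, -0.4948, 0.006], [0.3513, -0.5016, 0.006], [0.3476, -0.2285, 0.006], [0.6833, -0.2309, 0.006]] [[0.3537, -0.5054, 0.006], [0.6911, -0.4975, 0.006], [0.6842, -0.2332, 0.006]]
tray [[0.6114, 0.2176, 0.018], [0.4157, 0.2223, 0.018], [0.4272, 0.5031, 0.018], [0.6127, 0.4889, 0.018]] [[0.4049, 0.2705, 0.018], [0.4164, 0.4967, 0.018], [0.6006, 0.4896, 0.018], [0.6055, 0.2174, 0.018]]
```

```bash
python3 -m pendant '[[87,120,-160,40,0,0,0.16],[87,240,-320,50,0,0,0.33],[87,240,-320,50,0,0,0.33],[87,240,-320,50,0,0,0.33],[87,240,-320,50,0,0,0.33],[87,240,-320,50,0,0,0.33],[87,240,-320,50,0,0,0.33],[87,240,-500,50,0,0,0.33],[87,240,-600,50,0,0,0.33],[87,240,-600,50,0,0,0.33],[87,240,-600,50,0,0,0.33],[87,240,-600,50,0,0,0.33]]'
python3 - <<'E'
from h import *
st();snap("wrist","w1");st()
E
```

```text
t: 1.65
ee_pos: [0.4223, 0.0203, 0.2726]
orientation: [-0.021, 1.0, 0.0, 0.0]
wrist_force: [0.8, -0.1, 0.1]
grip_width: 0.0871
t 1.65 p [422.3  20.3 272.6] F [ 0.8 -0.1  0.1] w 87.1 y [-0.041  0.999  0.001] z [ 0.     0.001 -1.   ]
t 1.7 p [422.4  17.6 272.8] F [ 0.2 -3.9 -0.2] w 87.3 y [-0.039  0.999  0.   ] z [ 0.  0. -1.]
```

View pics/w1.png

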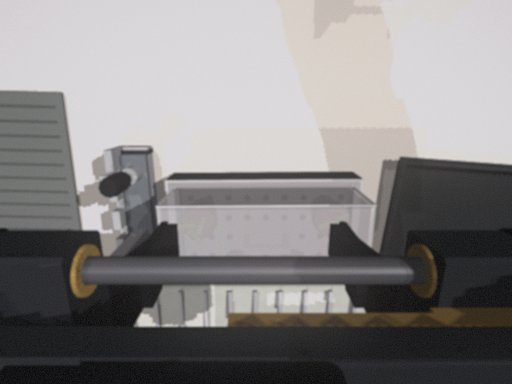

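Run:
```python
from h import *
recrop("w1","w1a",(90,130,290,230),4)
print(pz("w1",116,184,.110), proj("w1",(.443,-.14,.11)))
for p in((-85,-100,40),(-85,160,40)):
    c,s=np.cos(.0477),np.sin(.0477);print(proj("w1",(.526+(c*p[0]-s*p[1])/1000,.009+(s*p[0]+c*p[1])/1000,.04)))
```

```text
[ 0.4381 -0.1293  0.11  ] [106.7 187.9]
[165.1 177.4]
[360.4 176.1]
```

View pics/w1a.png

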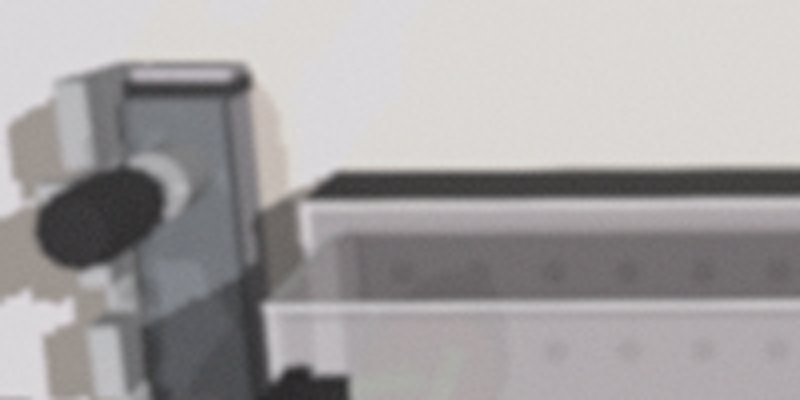

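```bash
python3 -m pendant '[[87,20,-60,0,0,0,0],[87,20,-120,-20,0,0,0],[87,20,-157,-60,0,0,0.008],[87,20,-157,-100,0,0,0.008],[87,20,-157,-100,0,0,0.008],[87,20,-157,-100,0,0,0.008]]'
python3 - <<'E'
from h import *
st();snap("wrist","w2");snap("side","d2",(180,60,340,210),5)
E
```

```text
t: 2.45
ee_pos: [0.4434, -0.1327, 0.1738]
orientation: [-0.027, 1.0, -0.0, 0.0]
wrist_force: [0.9, 0.4, -0.2]
grip_width: 0.0871
t 2.45 p [ 443.4 -132.7  173.8] F [ 0.9  0.4 -0.2] w 87.1 y [-0.054  0.999 -0.   ] z [ 0.001 -0.    -1.   ]
```

View pics/w2.png

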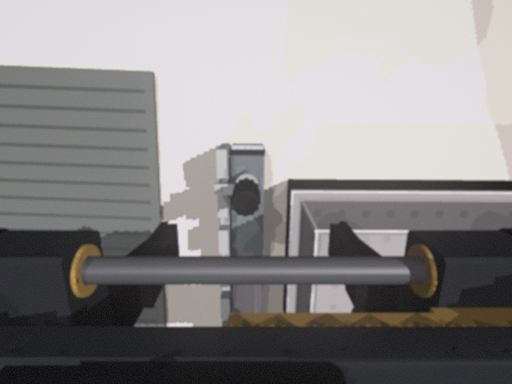

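View pics/d2.png

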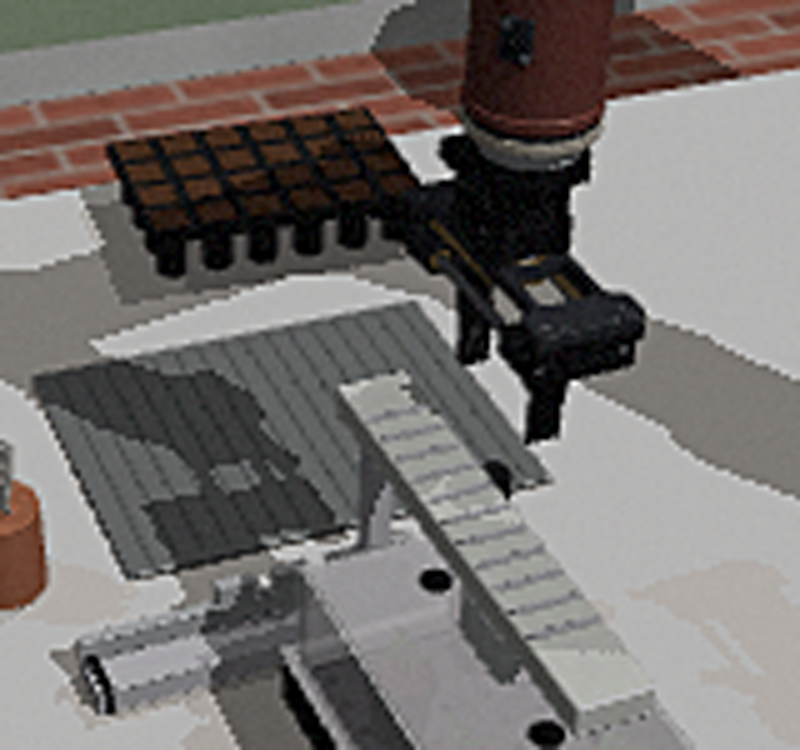

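Run:
```python
from h import *
recrop("w2","w2a",(200,130,300,230),6)
print(pz("w2",245,198,.110),pz("w2",288,180,.04),pz("w2",512,180,.04),pz("w2",232,145,.02),pz("w2",265,145,.02)); st()
```

```text
[ 0.439  -0.1386  0.11  ] [ 0.4396 -0.0972  0.04  ] [0.4276 0.127  0.04  ] [ 0.4103 -0.1557  0.02  ] [ 0.4085 -0.1216  0.02  ]
t 2.55 p [ 443.8 -132.8  174.2] F [-0.4  0.2 -0.1] w 87.1 y [-0.054  0.999 -0.   ] z [ 0.002  0.    -1.   ]
```

View pics/w2a.png

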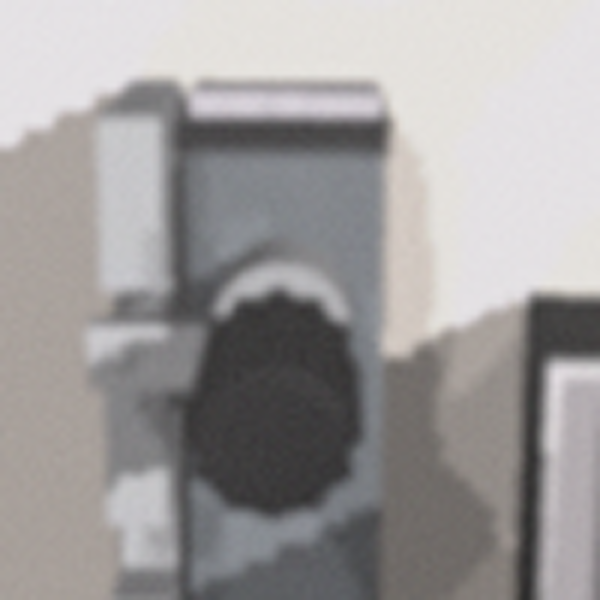

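```bash
python3 -m pendant '[[50,-2,-5.5,0,0,0,0.004],[50,-2,-5.5,-40,0,0,0.004],[50,-2,-5.5,-70,0,0,0.004],[50,-2,-5.5,-98,0,0,0.004],[50,-2,-5.5,-98,0,0,0.004],[50,-2,-5.5,-98,0,0,0.004]]'
python3 - <<'E'
from h import *
st();snap("wrist","w3",(150,130,350,280),4)
E
```

```text
t: 3.3
ee_pos: [0.4414, -0.139, 0.0758]
orientation: [-0.029, 1.0, -0.0, 0.001]
wrist_force: [0.8, 0.3, -0.2]
grip_width: 0.0503
t 3.3 p [ 441.4 -139.    75.8] F [ 0.8  0.3 -0.2] w 50.3 y [-0.057  0.998 -0.   ] z [ 0.001 -0.    -1.   ]
```

View pics/w3.png

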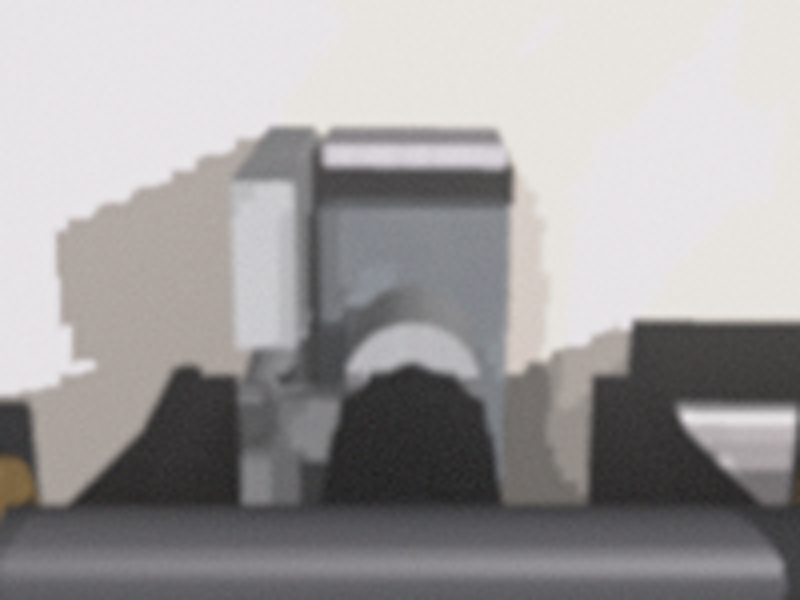

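```bash
python3 -m pendant '[[0,0,0,0,0,0,0],[0,0,0,0,0,0,0],[0,0,0,0,0,0,0],[0,0,0,0,0,0,0],[0,0,0,10,0,0,0],[0,0,0,19,0,0,0],[0,0,0,19,0,0,0],[0,0,0,19,0,0,0]]'
python3 - <<'E'
from h import *
st()
E
```

```text
t: 4.35
ee_pos: [0.4405, -0.1392, 0.0937]
orientation: [-0.028, 1.0, -0.0, 0.0]
wrist_force: [0.2, -6.6, -5.7]
grip_width: 0.0214
t 4.35 p [ 440.5 -139.2   93.7] F [ 0.2 -6.6 -5.7] w 21.4 y [-0.057  0.998 -0.001] z [ 0.    -0.001 -1.   ]
```

```bash
python3 -m pendant '[[0,15,0.7,0.5,0,0,0],[0,35,1.7,1,0,0,0],[0,55,2.6,1,0,0,0],[0,75,3.6,1,0,0,0],[0,80,3.8,1,0,0,0]]'
python3 - <<'E'
from h import *
st();snap("side","d4",(180,60,340,210),5)
E
```

```text
t: 4.97
ee_pos: [0.5208, -0.1355, 0.0941]
orientation: [-0.029, 1.0, -0.001, -0.001]
wrist_force: [-2.5, -4.6, -6.1]
grip_width: 0.021
t 4.97 p [ 520.8 -135.5   94.1] F [-2.5 -4.6 -6.1] w 21.0 y [-0.057  0.998 -0.001] z [-0.001 -0.001 -1.   ]
```

View pics/d4.png

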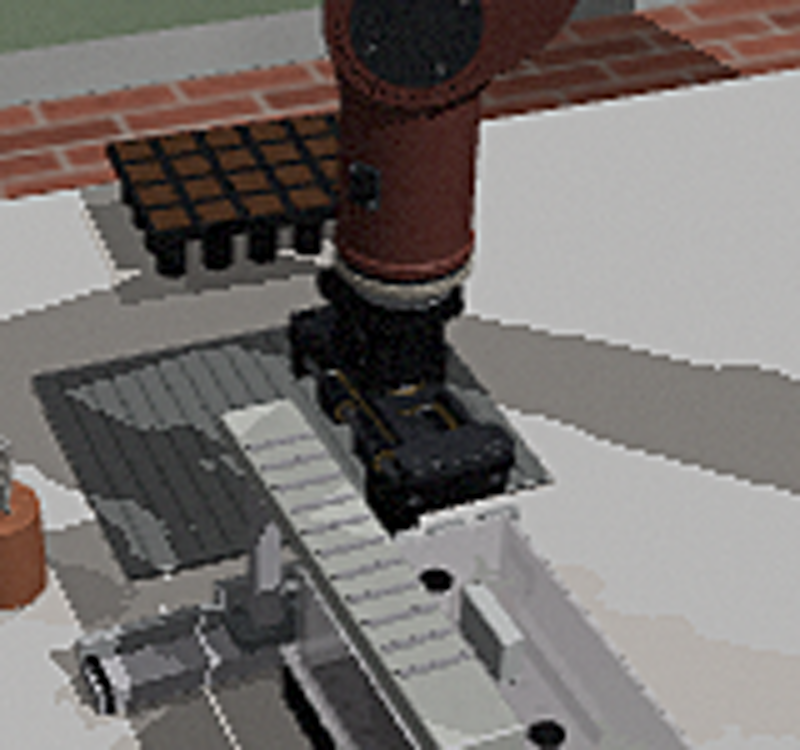

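```bash
python3 -m pendant '[[0,20,1,0,0,0,0],[0,40,2,0,0,0,0],[0,60,3,0,0,0,0],[0,75,3.7,0,0,0,0],[0,80,4,0,0,0,0],[0,80,4,0,0,0,0],[0,80,4,-10,0,0,0],[0,80,4,-18,0,0,0],[0,80,4,-18,0,0,0]]'
python3 - <<'E'
from h import *
st()
E
```

```text
t: 6.15
ee_pos: [0.6003, -0.1316, 0.0756]
orientation: [-0.028, 1.0, -0.001, -0.0]
wrist_force: [-0.1, -6.5, -3.3]
grip_width: 0.0213
t 6.15 p [ 600.3 -131.6   75.6] F [-0.1 -6.5 -3.3] w 21.3 y [-0.057  0.998 -0.001] z [-0.001 -0.001 -1.   ]
```

```bash
python3 -m pendant '[[50,0,0,0,0,0,0],[50,0,0,0,0,0,0],[50,0,0,0,0,0,0],[50,0,0,50,0,0,0],[50,0,0,100,0,0,0],[50,-30,0,130,0,0,0],[50,-90,10,150,0,0,0],[50,-90,30,150,0,0,0],[50,-90,30,150,0,0,0]]'
python3 - <<'E'
from h import *
st();snap("wrist","w5");snap("side","d5",(170,110,330,260),5);snap("scene","c5",(150,110,350,260),4)
E
```

```text
t: 7.28
ee_pos: [0.5109, -0.0989, 0.2272]
orientation: [-0.03, 1.0, 0.001, 0.001]
wrist_force: [0.8, 0.2, -0.0]
grip_width: 0.0502
t 7.28 p [510.9 -98.9 227.2] F [ 0.8  0.2 -0. ] w 50.2 y [-0.061  0.998  0.002] z [ 0.002  0.003 -1.   ]
```

View pics/w5.png

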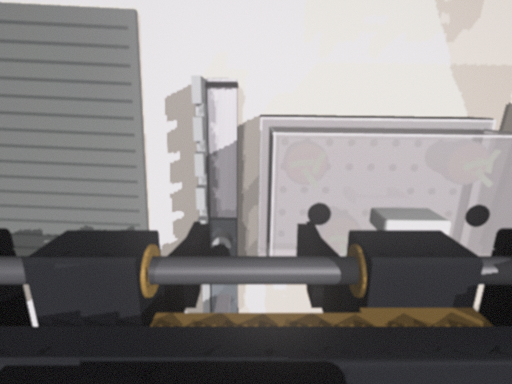

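View pics/d5.png

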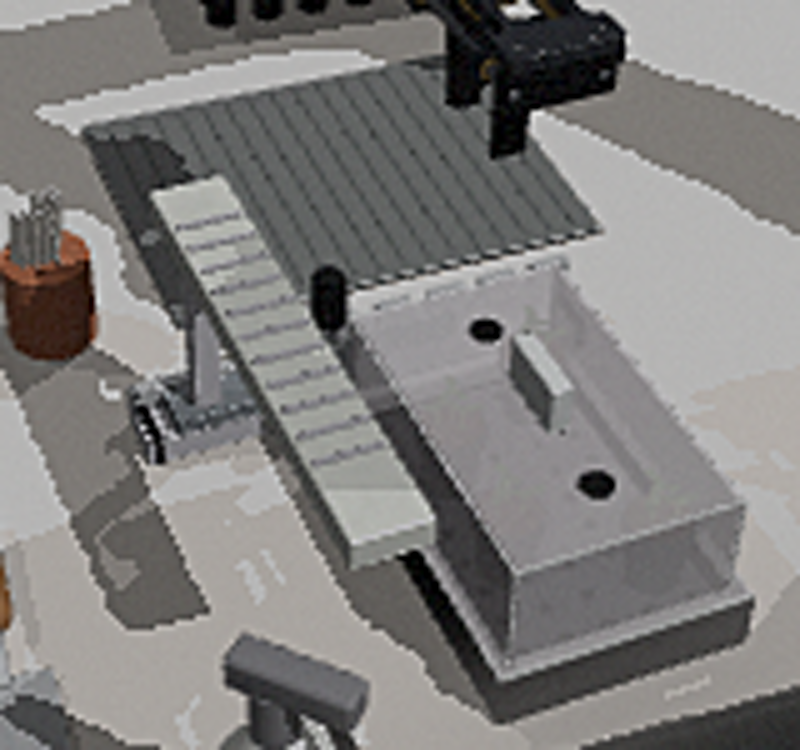

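View pics/c5.png

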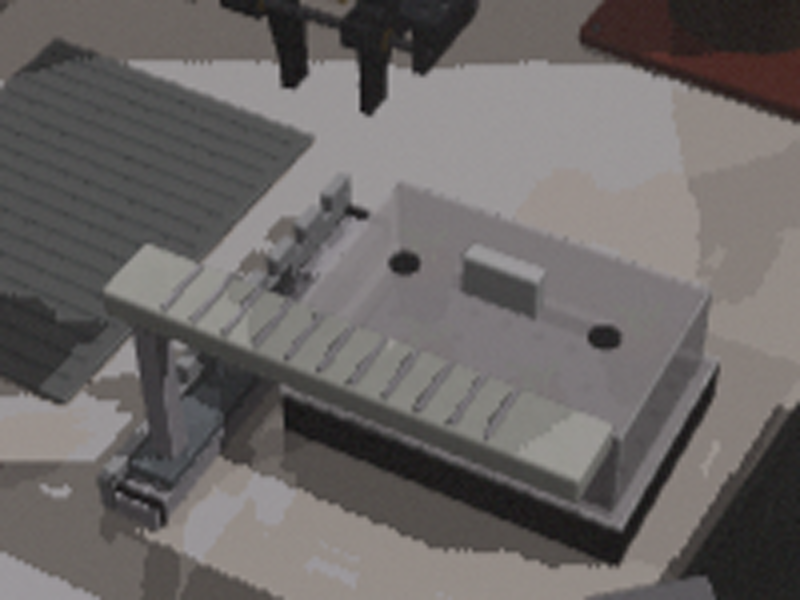

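```bash
python3 - <<'E'
from h import *
print(proj("d5",(.6003,-.1316,.110)),proj("d5",(.6003,-.1316,.124)),(170+330/5,110+272/5))
# grip bar top z 0.154 corners
B=lambda u,v:(170+u/5,110+v/5); C=lambda u,v:(150+u/4,110+v/4)
print([pz("d5",*B(*q),.154).tolist() for q in((512,337),(530,330),(573,390),(553,402))])
print([pz("c5",*C(*q),.154).tolist() for q in((464,250),(475,244),(545,268),(540,280))])
E
python3 - <<'E'
from h import *
recrop("w5","w5a",(340,180,500,260),5)
E
```

```text
[236.6 164.4] [236.6 161.1] (236.0, 164.4)
[[0.5378, 0.0151, 0.154], [0.525, 0.0127, 0.154], [0.523, 0.071, 0.154], [0.5384, 0.0766, 0.154]]
[[0.535, 0.0123, 0.154], [0.5263, 0.0157, 0.154], [0.5227, 0.0664, 0.154], [0.5342, 0.0689, 0.154]]
```

View pics/w5a.png

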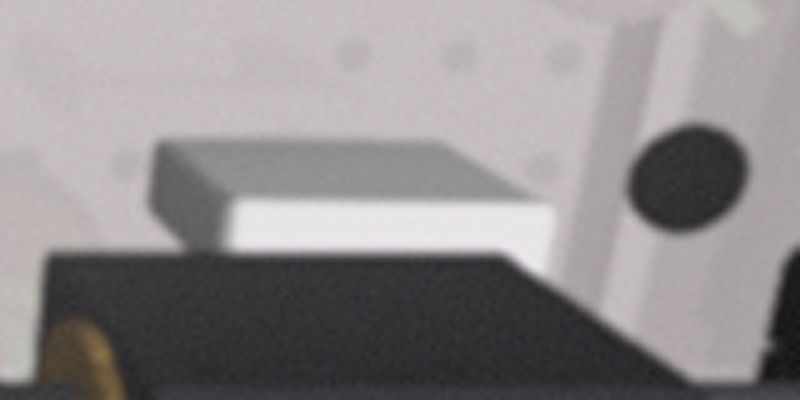

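Run:
```python
from h import *
print("bar",pz("w5",386.4,220,.154),pz("w5",451,221,.154))
print("pot",pz("side0",180,177,0.0),pz("scene0",138,231,0),"spr",pz("side0",226,293,0),pz("scene0",302,312,0))
print(np.round(r.observe()["joint_pos"],2))
```

```text
bar [0.5216 0.0134 0.154 ] [0.5193 0.0672 0.154 ]
pot [ 0.7701 -0.2609 -0.    ] [ 0.7812 -0.2565  0.    ] spr [0.7672 0.2531 0.    ] [0.77   0.2502 0.    ]
[-0.69  0.06  0.85  1.8  -0.05  1.3   1.8 ]
```

```bash
python3 -m pendant '[[60,5,40,20,0,0,-0.18],[60,10,80,20,0,0,-0.36],[60,19,110,20,0,0,-0.54],[60,19,140,20,0,0,-0.72],[60,19,140,20,0,0,-0.9],[60,19,140,20,0,0,-1.08],[60,19,140,20,0,0,-1.26],[60,19,140,20,0,0,-1.44],[60,19,140,10,0,0,-1.584],[60,19,140,0,0,0,-1.584],[60,19,140,0,0,0,-1.584]]'
python3 - <<'E'
from h import *
st();snap("side","d6",(170,60,330,210),5);snap("wrist","w6");st()
E
```

```text
t: 8.8
ee_pos: [0.5293, 0.0385, 0.2254]
orientation: [0.69, 0.723, -0.001, -0.0]
wrist_force: [0.6, -1.1, -0.6]
grip_width: 0.0605
t 8.8 p [529.3  38.5 225.4] F [ 0.6 -1.1 -0.6] w 60.5 y [ 0.999  0.046 -0.002] z [-0.002 -0.002 -1.   ]
t 8.9 p [529.8  38.8 226.4] F [-0.3 -0.7  0.9] w 60.0 y [ 0.999  0.046 -0.   ] z [-0.    -0.001 -1.   ]
```

View pics/w6.png

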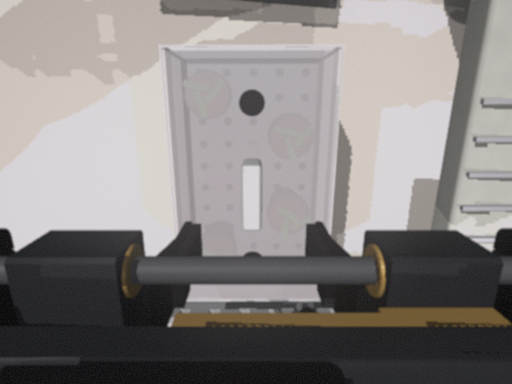

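View pics/d6.png

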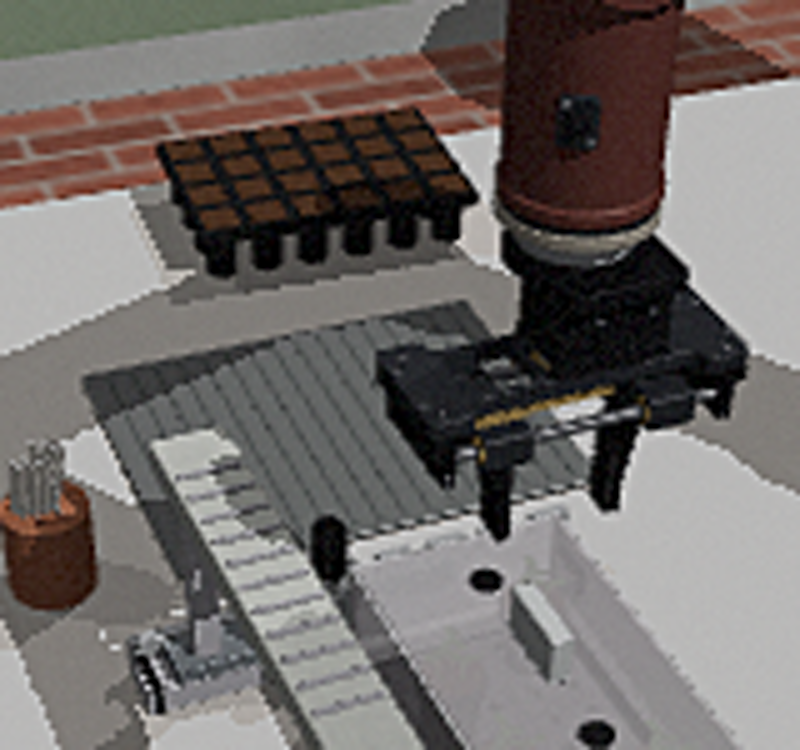

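```bash
python3 - <<'E'
from h import *
print(pz("w6",252,165,.154),pz("w6",252,230,.154),pz("w6",163,46,.118),pz("w6",340,46,.118))
E
python3 -m pendant '[[60,0,1,-40,0,0,0],[60,0,1,-80,0,0,0],[60,0,1,-101,0,0,0],[60,0,1,-101,0,0,0],[0,0,1,-101,0,0,0],[0,0,1,-101,0,0,0],[0,0,1,-101,0,0,0],[0,0,1,-101,0,0,0]]'
python3 -c "
from h import *
st()"
```

```text
[0.5271 0.0684 0.154 ] [0.5295 0.0136 0.154 ] [0.4504 0.1562 0.118 ] [0.5943 0.1628 0.118 ]
t: 9.9
ee_pos: [0.5298, 0.0402, 0.1259]
orientation: [0.691, 0.723, 0.0, 0.0]
wrist_force: [-0.1, -0.0, -0.0]
grip_width: 0.0277
t 9.9 p [529.8  40.2 125.9] F [-0.1 -0.  -0. ] w 27.7 y [0.999 0.044 0.001] z [ 0.  0. -1.]
```

```bash
python3 -m pendant '[[0,0,0,0,0,0,0],[0,0,0,0,0,0,0],[0,0,0,8,0,0,0],[0,0,0,20,0,0,0],[0,0,0,45,0,0,0],[0,0,0,80,0,0,0],[0,0,0,120,0,0,0],[0,0,0,120,0,0,0]]'
python3 -c "
from h import *
st();snap('side','d7',(170,60,330,210),5)"
```

```text
t: 10.9
ee_pos: [0.5314, 0.04, 0.2491]
orientation: [0.692, 0.722, 0.003, 0.001]
wrist_force: [0.9, -0.2, -2.6]
grip_width: 0.0154
t 10.9 p [531.4  40.  249.1] F [ 0.9 -0.2 -2.6] w 15.4 y [0.999 0.044 0.005] z [ 0.005  0.002 -1.   ]
```

View pics/d7.png

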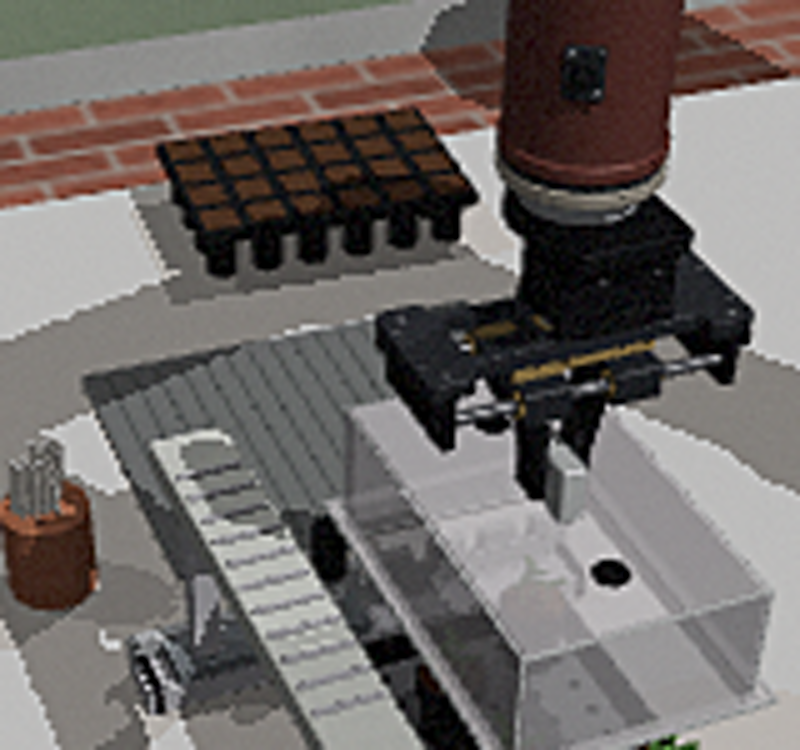

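```bash
python3 -m pendant '[[0,-5,-50,10,0,0,-0.005],[0,-5,-105,10,0,0,-0.01],[0,-5,-160,10,0,0,-0.015],[0,-5,-215,10,0,0,-0.02],[0,-5,-270,10,0,0,-0.025],[0,-5,-320,10,0,0,-0.03],[0,0,-360,10,0,0,-0.03],[0,30,-400,10,0,0,-0.03],[0,72,-405,5,0,0,-0.03],[0,72,-405,-20,0,0,-0.03],[0,72,-405,-40,0,0,-0.03],[0,72,-405,-40,0,0,-0.03]]'
python3 -c "
from h import *
st();snap('side','d8',(120,20,320,170),4);snap('scene','c8',(60,60,260,210),4)"
```

```text
t: 12.45
ee_pos: [0.6004, -0.3641, 0.2033]
orientation: [0.702, 0.712, -0.0, -0.002]
wrist_force: [-0.9, -0.1, -1.7]
grip_width: 0.0155
t 12.45 p [ 600.4 -364.1  203.3] F [-0.9 -0.1 -1.7] w 15.5 y [ 1.     0.013 -0.003] z [-0.003  0.002 -1.   ]
```

View pics/d8.png

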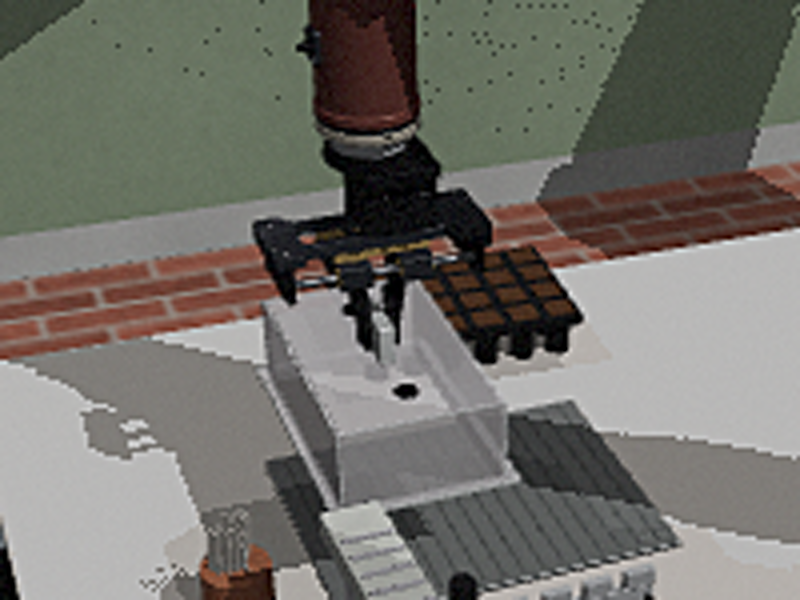

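View pics/c8.png

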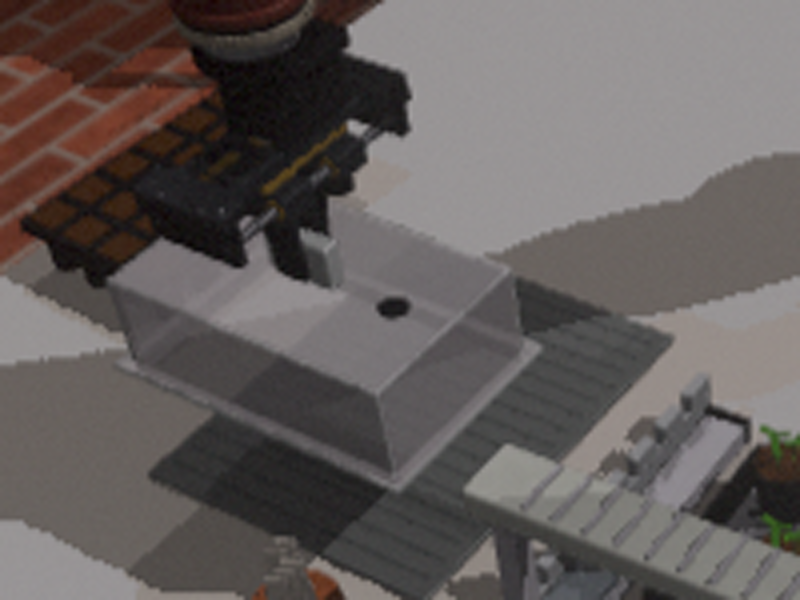

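```bash
python3 -m pendant '[[0,0,0,-40,0,0,0],[0,0,0,-75,0,0,0],[0,0,0,-94,0,0,0],[0,0,0,-100,0,0,0],[0,0,0,-103,0,0,0],[0,0,0,-104,0,0,0],[0,0,0,-104,0,0,0]]'
python3 -c "
from h import *
st()"
```

```text
t: 13.42
ee_pos: [0.602, -0.3652, 0.1023]
orientation: [0.702, 0.712, 0.0, 0.0]
wrist_force: [-0.1, 0.5, -1.6]
grip_width: 0.016
t 13.43 p [ 602.  -365.2  102.3] F [-0.1  0.5 -1.6] w 16.0 y [1.    0.014 0.001] z [ 0.001 -0.    -1.   ]
```

```bash
python3 -m pendant '[[0,0,0,-2,0,0,0],[0,0,0,-4,0,0,0],[0,0,0,-4,0,0,0]]'
python3 -c "
from h import *
st()"
```

```text
t: 13.8
ee_pos: [0.6018, -0.365, 0.0987]
orientation: [0.702, 0.712, 0.0, 0.0]
wrist_force: [-2.5, 2.5, 6.7]
grip_width: 0.0156
t 13.8 p [ 601.8 -365.    98.7] F [-2.5  2.5  6.7] w 15.6 y [1.    0.014 0.001] z [ 0.001  0.    -1.   ]
```

```bash
python3 -m pendant '[[50,0,0,0,0,0,0],[50,0,0,0,0,0,0],[50,0,0,0,0,0,0],[50,0,0,0,0,0,0],[50,0,0,40,0,0,0],[50,0,0,90,0,0,0],[50,0,30,150,0,0,0.1],[50,0,80,200,0,0,0.28],[50,0,140,210,0,0,0.46],[50,0,200,210,0,0,0.64],[50,0,260,210,0,0,0.82],[50,0,320,210,0,0,1]]'
python3 -c "
from h import *
st();snap('side','d9',(120,20,320,170),4)"
```

```text
t: 15.3
ee_pos: [0.6013, -0.0439, 0.3079]
orientation: [0.272, 0.962, 0.0, 0.0]
wrist_force: [1.6, -0.4, 0.2]
grip_width: 0.0499
t 15.3 p [601.3 -43.9 307.9] F [ 1.6 -0.4  0.2] w 49.9 y [0.523 0.852 0.001] z [ 0.001  0.    -1.   ]
```

View pics/d9.png

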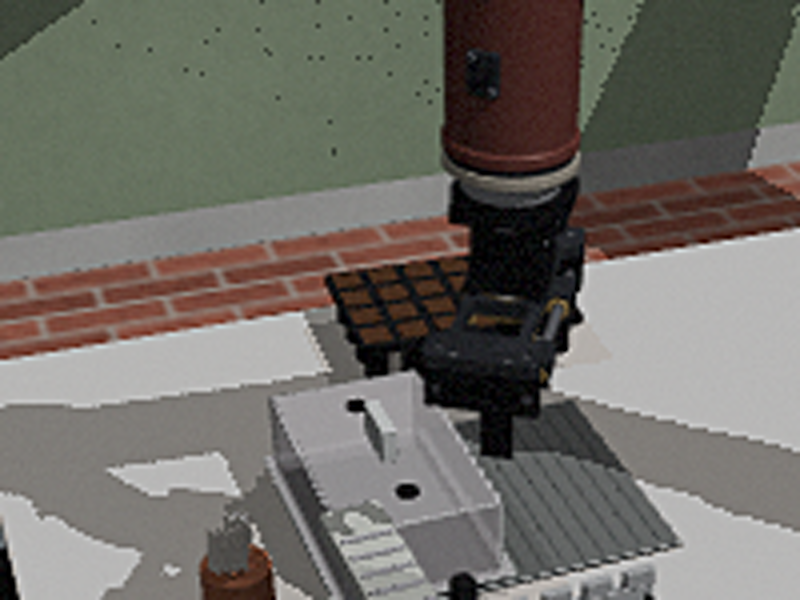

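Dome stands at the far half of the mat. Now look down at the pots.

```bash
python3 -m pendant '[[87,0,40,0,0,0,0.18],[87,0,80,0,0,0,0.36],[87,0,80,0,0,0,0.54],[87,0,80,0,0,0,0.595],[87,0,80,0,0,0,0.595],[87,0,80,0,0,0,0.595]]'
python3 -c "
from h import *
st();snap('wrist','w10');snap('side','d10',(200,110,360,260),5)"
```

```text
t: 16.1
ee_pos: [0.6016, 0.0337, 0.3075]
orientation: [-0.018, 1.0, -0.0, -0.0]
wrist_force: [0.5, -0.4, 0.8]
grip_width: 0.0865
t 16.1 p [601.6  33.7 307.5] F [ 0.5 -0.4  0.8] w 86.5 y [-0.036  0.999 -0.   ] z [-0. -0. -1.]
```

View pics/w10.png

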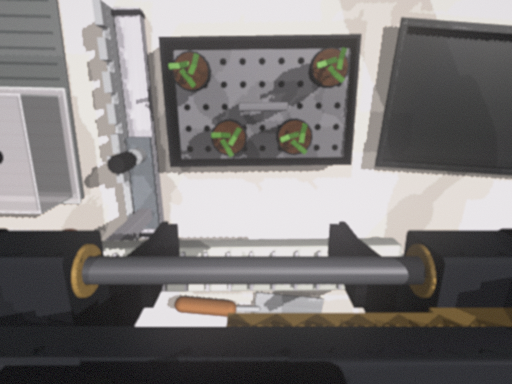

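View pics/d10.png

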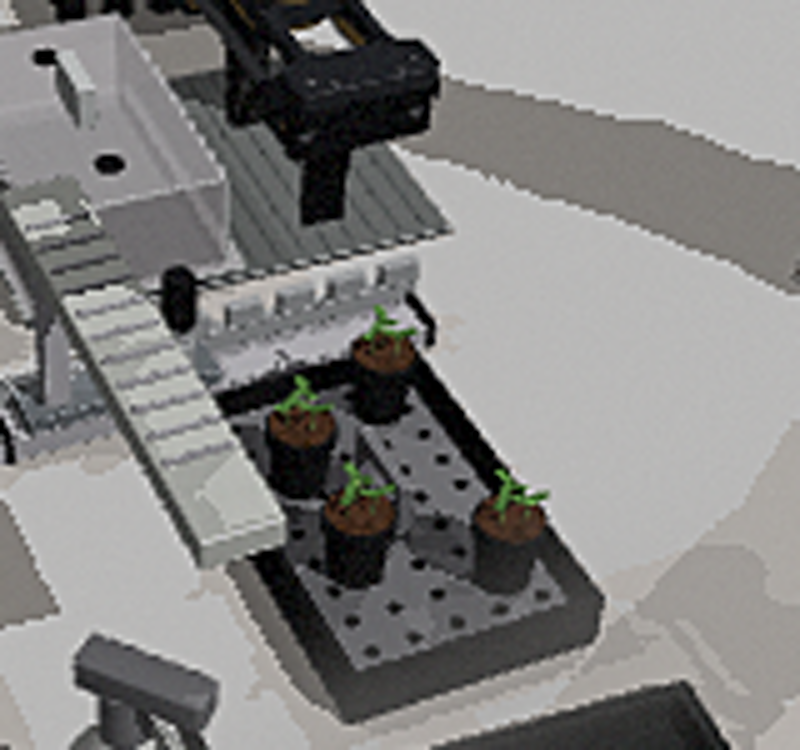

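Run:
```python
from h import *
recrop("w10","w10a",(155,30,365,175),3.8)
```

```text
(no output)
```

View pics/w10a.png

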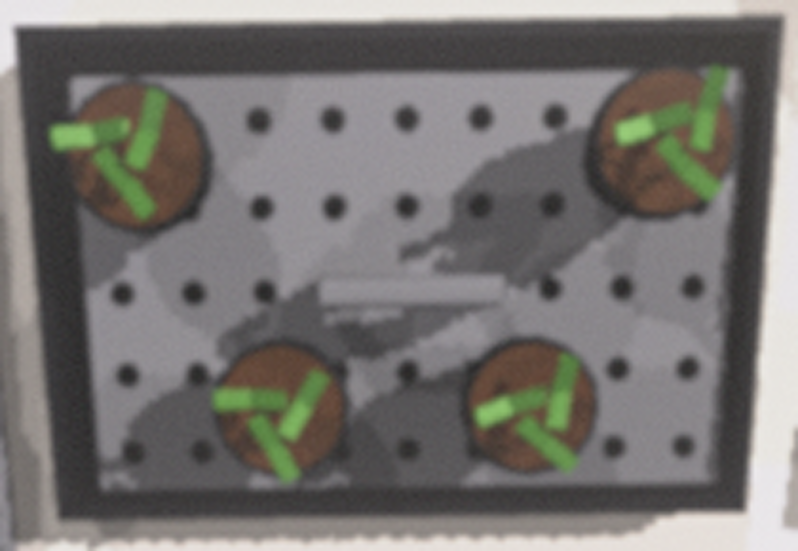

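Run:
```python
from h import *
W=lambda u,v:(155+u/3.8,30+v/3.8)
B=lambda u,v:(200+u/5,110+v/5)
P=[pz("w10",*W(*q),.08) for q in((138,155),(660,142),(281,408),(532,405))]
print(np.array(P))
print(np.array([pz("d10",*B(*q),.08) for q in((384,355),(510,520),(302,430),(360,515))]))
print("handle",pz("w10",*W(320,290),.077),pz("w10",*W(503,290),.077))
print("res",pz("w10",*W(17,30),.04),pz("w10",*W(783,17),.04),pz("w10",*W(742,510),.04),pz("w10",*W(62,517),.04))
recrop("w10","w10b",(360,10,512,190),4)
```

```text
[[ 0.4909 -0.0434  0.08  ]
 [ 0.4812  0.1205  0.08  ]
 [ 0.5682  0.0027  0.08  ]
 [ 0.5642  0.0863  0.08  ]]
[[ 0.4929 -0.0417  0.08  ]
 [ 0.4825  0.1217  0.08  ]
 [ 0.5704  0.0067  0.08  ]
 [ 0.5655  0.0874  0.08  ]]
handle [0.5298 0.0147 0.077 ] [0.5277 0.0745 0.077 ]
res [ 0.4492 -0.0912  0.04  ] [0.4358 0.167  0.04  ] [0.6043 0.1739 0.04  ] [ 0.6162 -0.0823  0.04  ]
```

View pics/w10b.png

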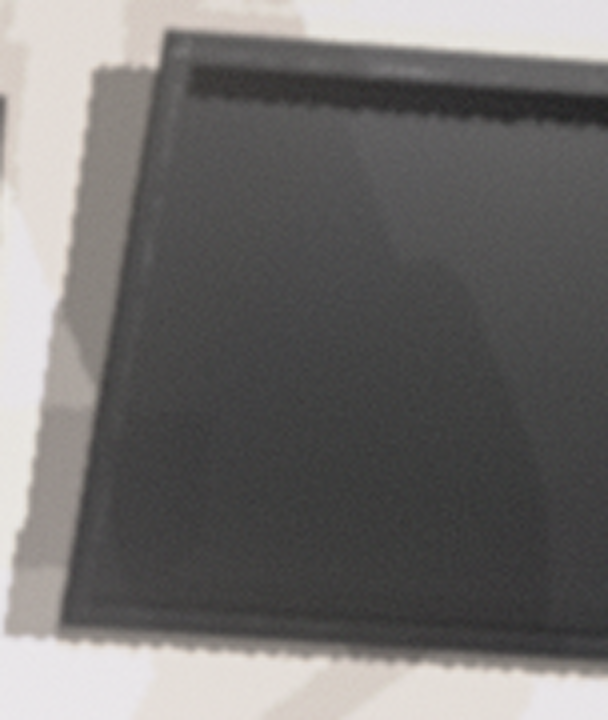

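```bash
python3 -m pendant '[[70,-36.6,53.3,-20,0,0,0.015],[70,-36.6,53.3,-80,0,0,0.015],[70,-36.6,53.3,-140,0,0,0.015],[70,-36.6,53.3,-190,0,0,0.015],[70,-36.6,53.3,-225,0,0,0.015],[70,-36.6,53.3,-253,0,0,0.015],[70,-36.6,53.3,-253,0,0,0.015],[70,-36.6,53.3,-253,0,0,0.015]]'
python3 -c "
from h import *
st();snap('side','d11',(200,110,360,260),5);snap('wrist','w11')
print(pz('w10',401,18,.018),pz('w10',375.5,166,.018))"
```

```text
t: 17.2
ee_pos: [0.5658, 0.0873, 0.0557]
orientation: [-0.026, 1.0, 0.0, 0.001]
wrist_force: [0.1, 0.5, 0.4]
grip_width: 0.07
t 17.2 p [565.8  87.3  55.7] F [0.1 0.5 0.4] w 70.0 y [-0.053  0.999  0.   ] z [ 0.001  0.    -1.   ]
[0.4095 0.2244 0.018 ] [0.6097 0.2196 0.018 ]
```

View pics/d11.png

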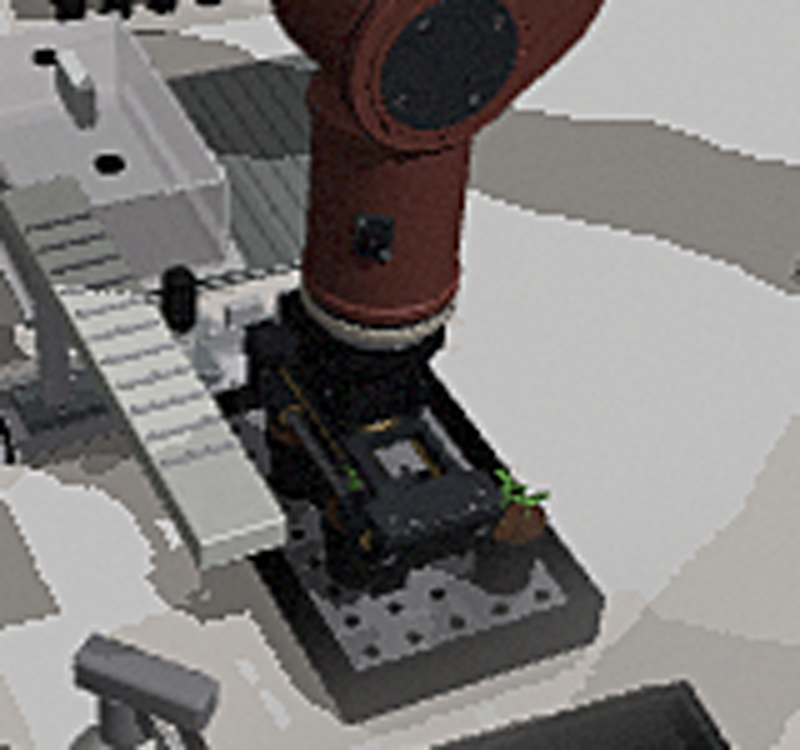

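View pics/w11.png

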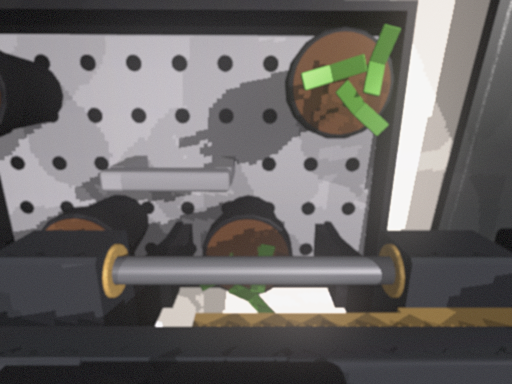

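```bash
python3 -m pendant '[[0,0,0,0,0,0,0],[0,0,0,0,0,0,0],[0,0,0,0,0,0,0],[0,0,0,0,0,0,0],[0,0,0,6,0,0,0],[0,0,0,20,0,0,0],[0,0,0,45,0,0,0],[0,0,0,85,0,0,0],[0,0,0,90,0,0,0],[0,0,0,90,0,0,0]]'
python3 -c "
from h import *
st();snap('side','d12',(200,110,360,260),5);snap('wrist','w12')"
```

```text
t: 18.55
ee_pos: [0.5652, 0.0875, 0.145]
orientation: [-0.027, 1.0, 0.0, 0.0]
wrist_force: [-0.0, 0.5, -1.7]
grip_width: 0.0445
t 18.55 p [565.2  87.5 145. ] F [-0.   0.5 -1.7] w 44.5 y [-0.053  0.999  0.001] z [ 0.001  0.001 -1.   ]
```

View pics/d12.png

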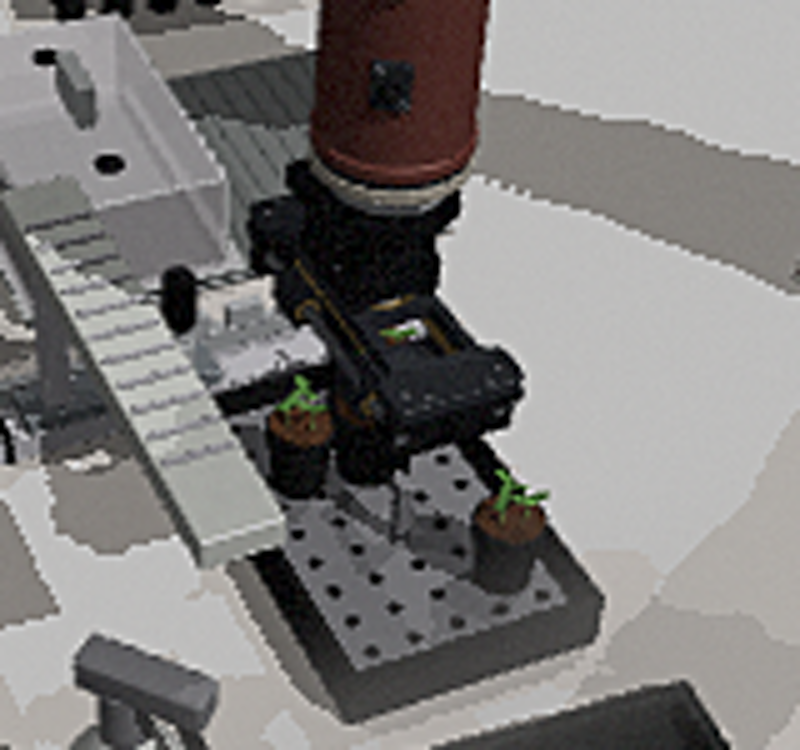

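View pics/w12.png

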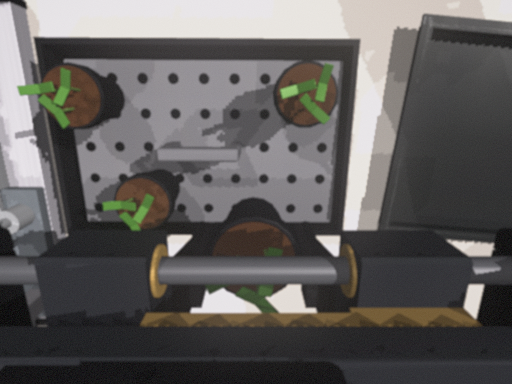

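```bash
python3 -m pendant '[[0,0,25,0,0,0,0],[0,-2,75,0,0,0,0],[0,-4,125,0,0,0,0],[0,-6,175,0,0,0,0],[0,-8,225,0,0,0,0],[0,-11,275,0,0,0,0],[0,-11,310,0,0,0,0],[0,-11,324.5,-20,0,0,0],[0,-11,324.5,-55,0,0,0],[0,-11,324.5,-85,0,0,0],[0,-11,324.5,-100,0,0,0],[0,-11,324.5,-100,0,0,0]]'
python3 -c "
from h import *
st();snap('wrist','w13')"
```

```text
t: 20.15
ee_pos: [0.5536, 0.4103, 0.0428]
orientation: [-0.026, 1.0, -0.001, -0.001]
wrist_force: [0.1, 0.5, -0.4]
grip_width: 0.0448
t 20.15 p [553.6 410.3  42.8] F [ 0.1  0.5 -0.4] w 44.8 y [-0.052  0.999 -0.002] z [-0.002 -0.002 -1.   ]
```

View pics/w13.png

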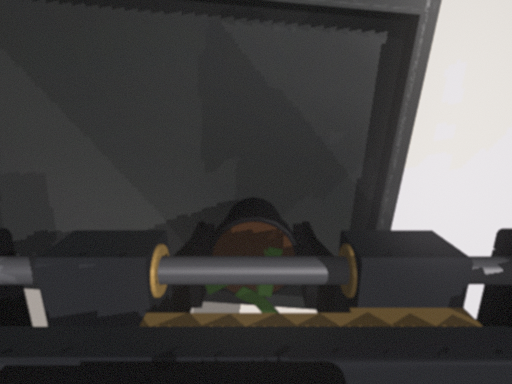

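```bash
python3 -m pendant '[[0,0,0,-8,0,0,0],[0,0,0,-12,0,0,0],[0,0,0,-13,0,0,0],[0,0,0,-13,0,0,0]]'
python3 -c "
from h import *
st()"
```

```text
t: 20.7
ee_pos: [0.5541, 0.412, 0.0317]
orientation: [-0.027, 1.0, 0.0, 0.0]
wrist_force: [-0.2, -0.6, -0.8]
grip_width: 0.0448
t 20.7 p [554.1 412.   31.7] F [-0.2 -0.6 -0.8] w 44.8 y [-0.053  0.999  0.   ] z [ 0.  0. -1.]
```

```bash
python3 -m pendant '[[0,0,0,-1.5,0,0,0],[0,0,0,-2.5,0,0,0],[0,0,0,-2.5,0,0,0]]'
python3 -c "
from h import *
st()"
```

```text
t: 21.08
ee_pos: [0.554, 0.4118, 0.029]
orientation: [-0.027, 1.0, -0.0, -0.0]
wrist_force: [0.9, 0.3, -0.9]
grip_width: 0.045
t 21.07 p [554.  411.8  29. ] F [ 0.9  0.3 -0.9] w 45.0 y [-0.053  0.999 -0.   ] z [-0. -0. -1.]
```

```bash
python3 -m pendant '[[0,0,0,-1.5,0,0,0],[0,0,0,-1.5,0,0,0]]'
python3 -c "
from h import *
st()"
```

```text
t: 21.32
ee_pos: [0.5541, 0.412, 0.0278]
orientation: [-0.027, 1.0, 0.0, 0.0]
wrist_force: [-0.9, -0.0, 2.5]
grip_width: 0.0452
t 21.32 p [554.1 412.   27.8] F [-0.9 -0.   2.5] w 45.2 y [-0.053  0.999  0.   ] z [ 0.  0. -1.]
```

```bash
python3 -m pendant '[[70,0,0,0,0,0,0],[70,0,0,0,0,0,0],[70,0,0,0,0,0,0],[70,0,0,50,0,0,0],[70,0,-20,105,0,0,0],[70,2,-80,125,0,0,0],[70,5,-140,125,0,0,0],[70,8,-200,125,0,0,0],[70,11,-260,125,0,0,0],[70,13,-320,125,0,0,0],[70,15,-380,125,0,0,0],[70,15,-407.5,125,0,0,0]]'
python3 -m pendant '[[70,0,0,-10,0,0,0],[70,0,0,-50,0,0,0],[70,0,0,-85,0,0,0],[70,0,0,-97,0,0,0],[70,0,0,-97,0,0,0]]'
python3 -c "
from h import *
st();snap('wrist','w14');snap('side','d14')"
```

```text
t: 22.82
ee_pos: [0.5688, 0.0, 0.153]
orientation: [-0.024, 1.0, -0.0, 0.0]
wrist_force: [0.5, 0.8, 0.0]
grip_width: 0.0699
t: 23.45
ee_pos: [0.5688, 0.005, 0.0552]
orientation: [-0.027, 1.0, -0.0, -0.001]
wrist_force: [0.3, -0.6, 1.3]
grip_width: 0.0698
t 23.45 p [568.8   5.   55.2] F [ 0.3 -0.6  1.3] w 69.8 y [-0.054  0.999 -0.   ] z [-0.001 -0.    -1.   ]
```

View pics/w14.png

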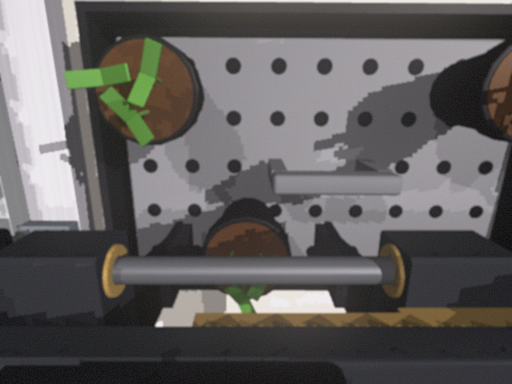

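View pics/d14.png

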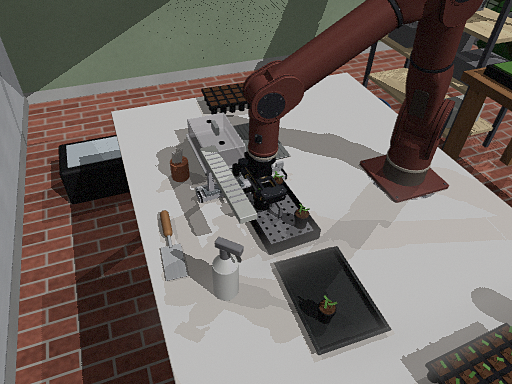

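```bash
python3 -m pendant '[[0,0,0,0,0,0,0],[0,0,0,0,0,0,0],[0,0,0,0,0,0,0],[0,0,0,0,0,0,0],[0,0,0,6,0,0,0],[0,0,0,20,0,0,0],[0,0,0,45,0,0,0],[0,0,0,85,0,0,0],[0,0,15,95,0,0,0],[0,0,50,95,0,0,0]]'
python3 -c "
from h import *
st();snap('wrist','w15')"
```

```text
t: 24.8
ee_pos: [0.5696, 0.0539, 0.1521]
orientation: [-0.025, 1.0, 0.0, 0.001]
wrist_force: [-0.2, -0.3, -1.1]
grip_width: 0.045
t 24.8 p [569.6  53.9 152.1] F [-0.2 -0.3 -1.1] w 45.0 y [-0.05   0.999  0.   ] z [ 0.002  0.001 -1.   ]
```

View pics/w15.png

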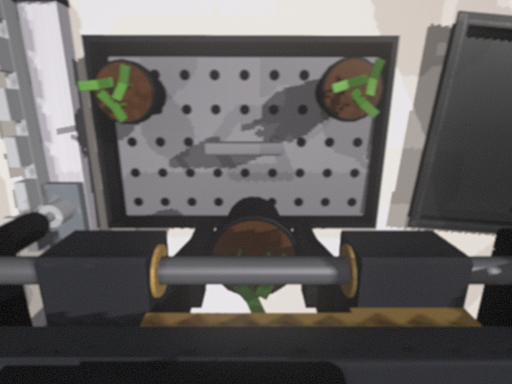

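```bash
python3 -m pendant '[[0,-3,40,0,0,0,0],[0,-6,90,0,0,0,0],[0,-9,140,0,0,0,0],[0,-12,190,0,0,0,0],[0,-15,230,0,0,0,0],[0,-15,247,-20,0,0,0],[0,-15,247,-60,0,0,0],[0,-15,247,-95,0,0,0],[0,-15,247,-110,0,0,0],[0,-15,247,-118,0,0,0],[0,-15,247,-120,0,0,0],[0,-15,247,-120,0,0,0]]'
python3 -c "
from h import *
st()"
```

```text
t: 26.35
ee_pos: [0.5546, 0.3016, 0.0315]
orientation: [-0.027, 1.0, 0.0, 0.001]
wrist_force: [0.9, 0.5, -0.8]
grip_width: 0.0448
t 26.35 p [554.6 301.6  31.5] F [ 0.9  0.5 -0.8] w 44.8 y [-0.053  0.999  0.001] z [ 0.001  0.001 -1.   ]
```

```bash
python3 -m pendant '[[0,0,0,-1.5,0,0,0],[0,0,0,-3,0,0,0],[0,0,0,-4,0,0,0],[0,0,0,-4,0,0,0]]'
python3 -c "
from h import *
st()"
```

```text
t: 26.85
ee_pos: [0.5547, 0.3017, 0.0288]
orientation: [-0.027, 1.0, 0.001, 0.001]
wrist_force: [-5.7, -2.5, 17.8]
grip_width: 0.045
t 26.85 p [554.7 301.7  28.8] F [-5.7 -2.5 17.8] w 45.0 y [-0.053  0.999  0.001] z [ 0.001  0.002 -1.   ]
```

```bash
python3 -m pendant '[[0,0,0,1,0,0,0],[70,0,0,1,0,0,0],[70,0,0,1,0,0,0],[70,0,0,1,0,0,0],[70,0,0,50,0,0,0],[70,0,-10,105,0,0,0],[70,-30,-60,125,0,0,0],[70,-60,-110,125,0,0,0],[70,-72.5,-160,125,0,0,0],[70,-72.5,-181,125,0,0,0],[70,-72.5,-181,85,0,0,0],[70,-72.5,-181,50,0,0,0]]'
python3 -m pendant '[[70,0,0,-10,0,0,0],[70,0,0,-20,0,0,0],[70,0,0,-20,0,0,0]]'
python3 -c "
from h import *
st();snap('wrist','w16');snap('side','d16',(200,110,400,360),2.4)"
```

```text
t: 28.35
ee_pos: [0.4821, 0.1208, 0.0758]
orientation: [-0.027, 1.0, 0.0, 0.001]
wrist_force: [0.0, 0.9, -0.4]
grip_width: 0.0701
t: 28.72
ee_pos: [0.4818, 0.1205, 0.0567]
orientation: [-0.027, 1.0, -0.0, 0.0]
wrist_force: [-0.1, -0.2, -0.1]
grip_width: 0.07
t 28.73 p [481.8 120.5  56.7] F [-0.1 -0.2 -0.1] w 70.0 y [-0.053  0.999 -0.   ] z [ 0. -0. -1.]
```

View pics/w16.png

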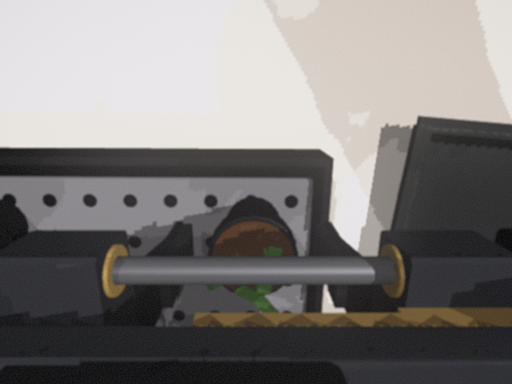

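View pics/d16.png

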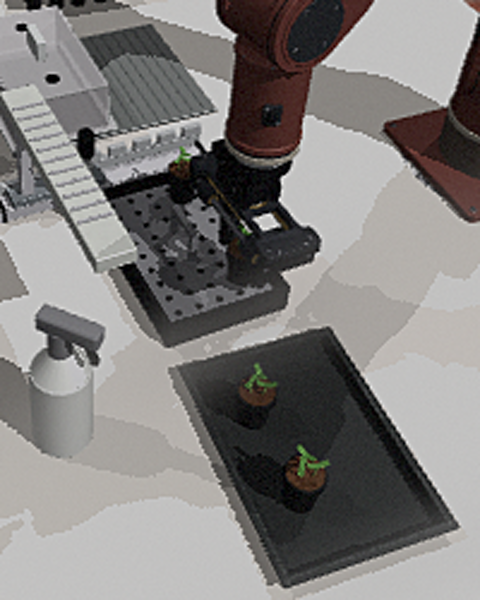

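```bash
python3 -m pendant '[[0,0,0,-1,0,0,0],[0,0,0,-1,0,0,0],[0,0,0,-1,0,0,0],[0,0,0,-1,0,0,0],[0,0,0,6,0,0,0],[0,0,0,20,0,0,0],[0,0,0,45,0,0,0],[0,0,0,80,0,0,0],[0,0,0,95,0,0,0],[0,-2,40,95,0,0,0],[0,-4,90,95,0,0,0],[0,-6,135,95,0,0,0]]'
python3 -c "
from h import *
st()"
```

```text
t: 30.32
ee_pos: [0.4751, 0.257, 0.1515]
orientation: [-0.027, 1.0, 0.0, -0.0]
wrist_force: [1.6, -0.0, -0.7]
grip_width: 0.045
t 30.32 p [475.1 257.  151.5] F [ 1.6 -0.  -0.7] w 45.0 y [-0.053  0.999  0.   ] z [-0.  0. -1.]
```

```bash
python3 -m pendant '[[0,-3,45,0,0,0,0],[0,-5,95,0,0,0,0],[0,-5,135,0,0,0,0],[0,-5,156,-10,0,0,0],[0,-5,156,-50,0,0,0],[0,-5,156,-90,0,0,0],[0,-5,156,-110,0,0,0],[0,-5,156,-118,0,0,0],[0,-5,156,-121,0,0,0],[0,-5,156,-122,0,0,0],[0,-5,156,-122,0,0,0]]'
python3 -c "
from h import *
st()"
```

```text
t: 31.7
ee_pos: [0.471, 0.4118, 0.0305]
orientation: [-0.027, 1.0, 0.001, 0.0]
wrist_force: [0.1, -0.5, -0.4]
grip_width: 0.0452
t 31.7 p [471.  411.8  30.5] F [ 0.1 -0.5 -0.4] w 45.2 y [-0.053  0.999  0.001] z [ 0.001  0.001 -1.   ]
```

```bash
python3 -m pendant '[[0,0,0,-1.5,0,0,0],[0,0,0,-2,0,0,0],[0,0,0,-2,0,0,0]]'
python3 -c "
from h import *
st()"
```

```text
t: 32.08
ee_pos: [0.4709, 0.4118, 0.0287]
orientation: [-0.027, 1.0, 0.001, 0.0]
wrist_force: [-1.9, -1.2, 7.5]
grip_width: 0.0449
t 32.08 p [470.9 411.8  28.7] F [-1.9 -1.2  7.5] w 44.9 y [-0.053  0.999  0.001] z [ 0.001  0.001 -1.   ]
```

```bash
python3 -m pendant '[[70,0,0,0,0,0,0],[70,0,0,0,0,0,0],[70,0,0,0,0,0,0],[70,0,0,50,0,0,0],[70,0,-20,105,0,0,0],[70,2,-80,125,0,0,0],[70,5,-140,125,0,0,0],[70,8,-200,125,0,0,0],[70,11,-260,125,0,0,0],[70,14,-320,125,0,0,0],[70,17,-380,125,0,0,0],[70,20.5,-435,125,0,0,0]]'
python3 -m pendant '[[70,0,-19,0,0,0,0],[70,0,-19,-20,0,0,0],[70,0,-19,-60,0,0,0],[70,0,-19,-90,0,0,0],[70,0,-19,-98,0,0,0],[70,0,-19,-98,0,0,0]]'
python3 -c "
from h import *
st();snap('wrist','w17')"
```

```text
t: 33.58
ee_pos: [0.4908, -0.0258, 0.1528]
orientation: [-0.026, 1.0, 0.0, 0.0]
wrist_force: [0.3, 0.1, 0.7]
grip_width: 0.07
t: 34.33
ee_pos: [0.4911, -0.0428, 0.0548]
orientation: [-0.026, 1.0, -0.0, -0.0]
wrist_force: [0.5, 0.1, -0.4]
grip_width: 0.0704
t 34.33 p [491.1 -42.8  54.8] F [ 0.5  0.1 -0.4] w 70.4 y [-0.053  0.999 -0.   ] z [-0. -0. -1.]
```

View pics/w17.png

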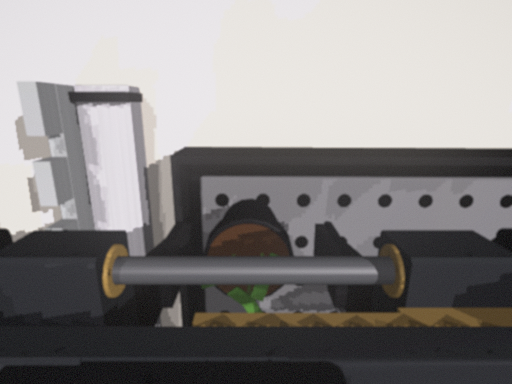

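```bash
python3 -m pendant '[[0,0,0,0,0,0,0],[0,0,0,0,0,0,0],[0,0,0,0,0,0,0],[0,0,0,0,0,0,0],[0,0,0,6,0,0,0],[0,0,0,20,0,0,0],[0,0,0,45,0,0,0],[0,0,0,80,0,0,0],[0,0,0,95,0,0,0],[0,-3,40,95,0,0,0],[0,-6,90,95,0,0,0],[0,-10,140,95,0,0,0]]'
python3 -m pendant '[[0,-3,50,0,0,0,0],[0,-6,100,0,0,0,0],[0,-8,150,0,0,0,0],[0,-10.5,190,0,0,0,0],[0,-10.5,205,-10,0,0,0],[0,-10.5,205,-50,0,0,0],[0,-10.5,205,-90,0,0,0],[0,-10.5,205,-112,0,0,0],[0,-10.5,205,-119,0,0,0],[0,-10.5,205,-119,0,0,0]]'
python3 -c "
from h import *
st()"
```

```text
t: 35.88
ee_pos: [0.4807, 0.0987, 0.1497]
orientation: [-0.026, 1.0, 0.0, 0.0]
wrist_force: [0.2, 0.3, -0.3]
grip_width: 0.0449
t: 37.12
ee_pos: [0.4707, 0.3018, 0.0306]
orientation: [-0.026, 1.0, -0.0, -0.0]
wrist_force: [0.9, 0.4, 0.4]
grip_width: 0.0453
t 37.12 p [470.7 301.8  30.6] F [0.9 0.4 0.4] w 45.3 y [-0.052  0.999 -0.001] z [-0.    -0.001 -1.   ]
```

```bash
python3 -m pendant '[[0,0,0,-1.5,0,0,0],[0,0,0,-3,0,0,0],[0,0,0,-3,0,0,0]]'
python3 -c "
from h import *
st()"
```

```text
t: 37.5
ee_pos: [0.4707, 0.3026, 0.0279]
orientation: [-0.027, 1.0, 0.0, 0.0]
wrist_force: [0.4, 0.6, 0.7]
grip_width: 0.0452
t 37.5 p [470.7 302.6  27.9] F [0.4 0.6 0.7] w 45.2 y [-0.053  0.999  0.001] z [ 0.001  0.001 -1.   ]
```

```bash
python3 -m pendant '[[0,0,0,-1,0,0,0],[0,0,0,-1,0,0,0]]'
python3 -c "
from h import *
st()"
```

```text
t: 37.75
ee_pos: [0.4709, 0.3027, 0.0279]
orientation: [-0.027, 1.0, 0.0, 0.0]
wrist_force: [-3.7, -2.4, 12.6]
grip_width: 0.0451
t 37.75 p [470.9 302.7  27.9] F [-3.7 -2.4 12.6] w 45.1 y [-0.053  0.999  0.001] z [ 0.     0.001 -1.   ]
```

```bash
python3 -m pendant '[[60,0,0,1,0,0,0],[60,0,0,1,0,0,0],[60,0,0,1,0,0,0],[60,0,0,1,0,0,0],[60,0,0,50,0,0,0],[60,0,0,100,0,0,0],[60,0,-10,150,0,0,0],[60,10,-60,200,0,0,-0.15],[60,20,-110,200,0,0,-0.33],[60,30,-160,200,0,0,-0.51],[60,40,-200,200,0,0,-0.69],[60,58,-230,200,0,0,-0.87]]'
python3 -m pendant '[[60,0,-10,0,0,0,-0.18],[60,0,-28,0,0,0,-0.36],[60,0,-28,0,0,0,-0.54],[60,0,-28,0,0,0,-0.71],[60,0,-28,0,0,0,-0.71],[60,0,-28,0,0,0,-0.71]]'
python3 -c "
from h import *
st();snap('wrist','w18');snap('side','d18');snap('scene','c18')"
```

```text
t: 39.25
ee_pos: [0.5285, 0.0704, 0.2268]
orientation: [0.4, 0.916, 0.0, -0.0]
wrist_force: [1.0, 0.7, -0.8]
grip_width: 0.0598
t: 40.0
ee_pos: [0.5285, 0.0444, 0.2265]
orientation: [0.69, 0.724, -0.0, -0.0]
wrist_force: [0.2, 0.7, -0.3]
grip_width: 0.0603
t 40.0 p [528.5  44.4 226.5] F [ 0.2  0.7 -0.3] w 60.3 y [ 0.999  0.048 -0.   ] z [-0. -0. -1.]
```

View pics/w18.png

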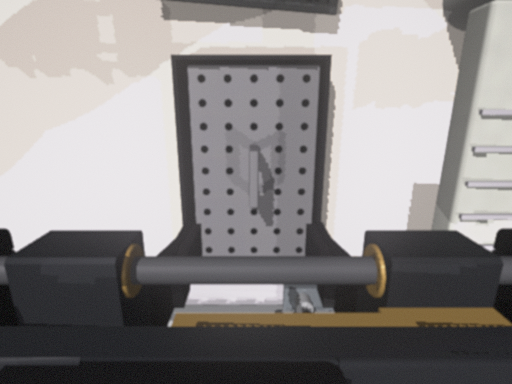

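View pics/d18.png

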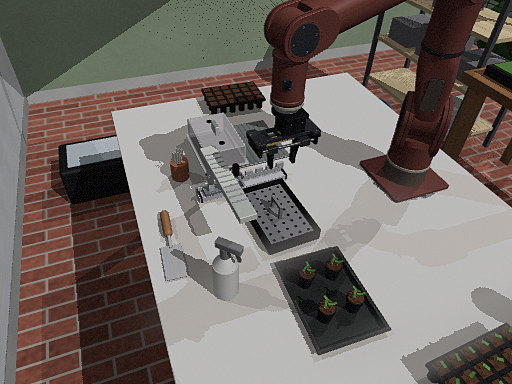

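View pics/c18.png

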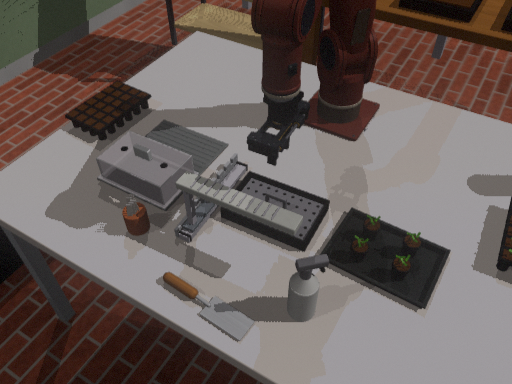

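Run:
```python
from h import *
print(pz("w18",254,149,.077),pz("w18",254,207,.077))
recrop("w18","w18a",(170,50,340,230),3.5);recrop("d18","d18a",(160,90,300,220),5)
recrop("d8","x",(0,0,10,10),1)
```

```text
[0.5276 0.0759 0.077 ] [0.5307 0.0132 0.077 ]
```

View pics/w18a.png

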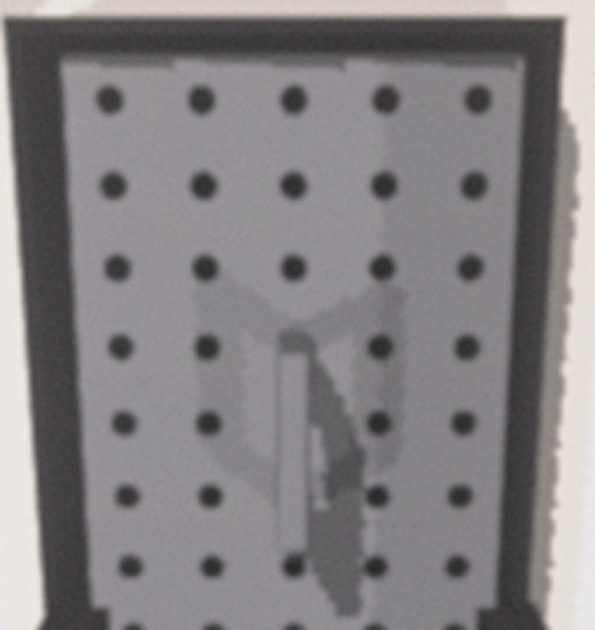

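View pics/d18a.png

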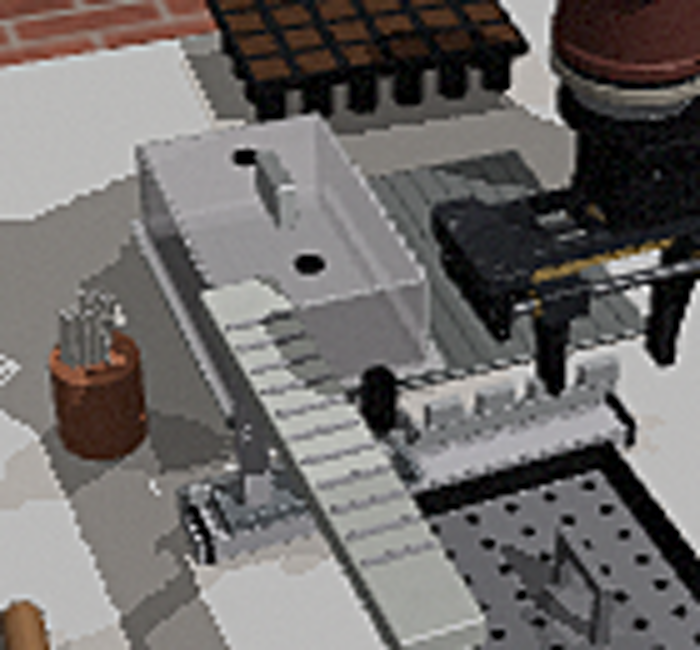

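```bash
python3 - <<'E'
from h import *
D=lambda u,v:(160+u/5,90+v/5)
print([pz("d18",*D(*q),.091).tolist() for q in((138,150),(318,115),(430,280))])
E
python3 -m pendant '[[60,0.5,0,-50,0,0,0],[60,0.5,0,-100,0,0,0],[60,0.5,0,-145,0,0,0],[60,0.5,0,-170,0,0,0],[60,0.5,0,-175,0,0,0],[0,0.5,0,-175,0,0,0],[0,0.5,0,-175,0,0,0],[0,0.5,0,-175,0,0,0],[0,0.5,0,-175,0,0,0],[0,0.5,0,-175,0,0,0],[0,0.5,0,-175,0,0,0]]'
python3 -c "
from h import *
st()"
```

```text
[[0.6794, -0.4759, 0.091], [0.532, -0.4793, 0.091], [0.5256, -0.242, 0.091]]
t: 41.52
ee_pos: [0.529, 0.0444, 0.0516]
orientation: [0.691, 0.723, 0.0, -0.0]
wrist_force: [-0.5, 1.0, 0.7]
grip_width: 0.0099
t 41.52 p [529.   44.4  51.6] F [-0.5  1.   0.7] w 9.9 y [ 0.999  0.044 -0.   ] z [-0.  0. -1.]
```

```bash
python3 -m pendant '[[0,0,0,6,0,0,0],[0,0,0,18,0,0,0],[0,0,0,45,0,0,0],[0,0,0,90,0,0,0],[0,0,0,135,0,0,0],[0,-20,-30,145,0,0,0],[0,-45,-80,145,0,0,-0.01],[0,-70,-130,145,0,0,-0.02],[0,-95,-180,145,0,0,-0.03],[0,-104,-235,145,0,0,-0.03],[0,-104,-290,145,0,0,-0.03],[0,-104,-330,145,0,0,-0.03]]'
python3 -m pendant '[[0,0,-40,0,0,0,0],[0,0,-80,0,0,0,0],[0,0,-81,-20,0,0,0],[0,0,-81,-60,0,0,0],[0,0,-81,-100,0,0,0],[0,0,-81,-120,0,0,0],[0,0,-81,-120,0,0,0]]'
python3 -c "
from h import *
st();snap('side','d19',(150,60,330,210),4);snap('scene','c19',(90,90,250,220),5)"
```

```text
t: 43.02
ee_pos: [0.4246, -0.288, 0.1979]
orientation: [0.703, 0.712, 0.002, 0.001]
wrist_force: [-0.1, 1.2, -2.0]
grip_width: 0.01
t: 43.9
ee_pos: [0.4247, -0.3657, 0.076]
orientation: [0.702, 0.712, -0.0, -0.001]
wrist_force: [-1.0, 0.0, -1.4]
grip_width: 0.0099
t 43.9 p [ 424.7 -365.7   76. ] F [-1.   0.  -1.4] w 9.9 y [ 1.     0.014 -0.001] z [-0.002  0.001 -1.   ]
```

View pics/d19.png

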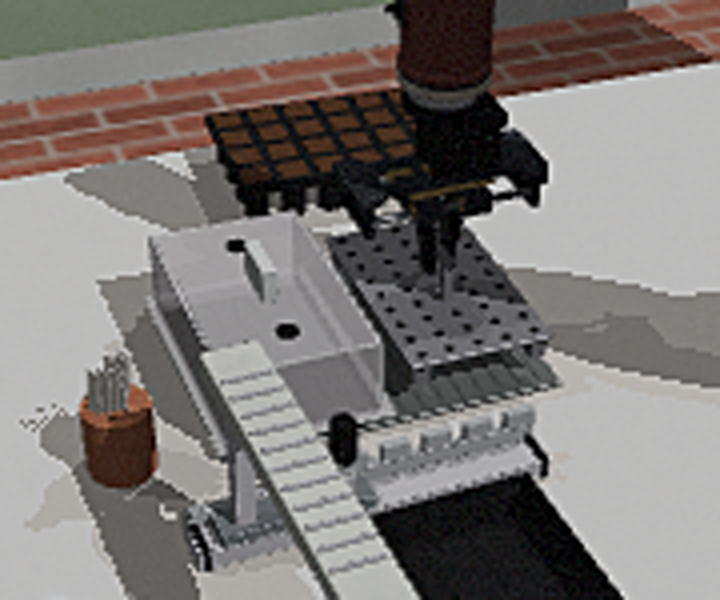

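View pics/c19.png

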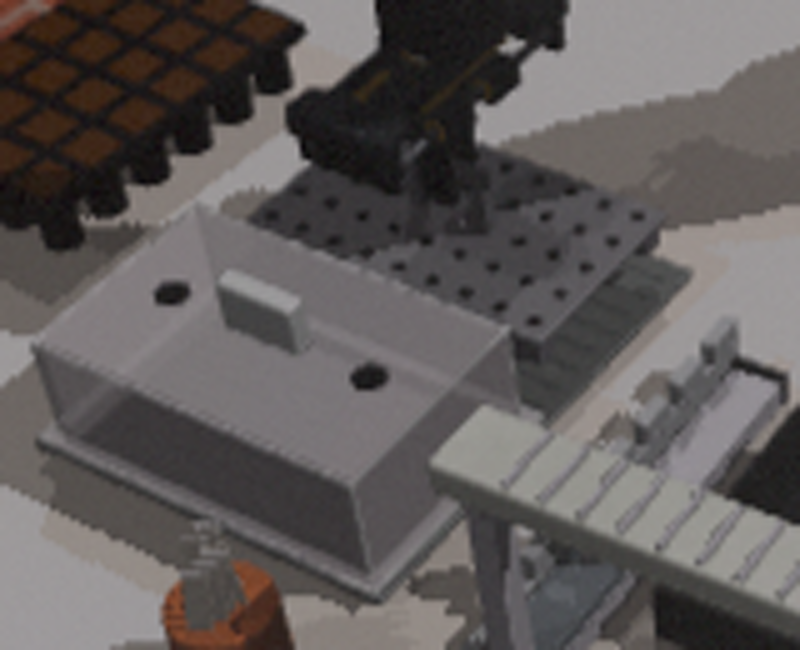

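```bash
python3 -m pendant '[[0,0,0,-10,0,0,0],[0,0,0,-18,0,0,0],[0,0,0,-22,0,0,0],[0,0,0,-23,0,0,0],[0,0,0,-23,0,0,0]]'
python3 -c "
from h import *
st()"
```

```text
t: 44.62
ee_pos: [0.425, -0.3667, 0.0536]
orientation: [0.702, 0.712, -0.0, -0.0]
wrist_force: [0.5, -0.2, -1.1]
grip_width: 0.0096
t 44.62 p [ 425.  -366.7   53.6] F [ 0.5 -0.2 -1.1] w 9.6 y [ 1.     0.014 -0.   ] z [-0. -0. -1.]
```

```bash
python3 -m pendant '[[0,0,0,-1,0,0,0],[0,0,0,-2,0,0,0],[0,0,0,-2,0,0,0]]'
python3 -c "
from h import *
st()"
```

```text
t: 45.0
ee_pos: [0.4252, -0.3668, 0.0526]
orientation: [0.702, 0.712, 0.0, 0.0]
wrist_force: [-3.0, 4.0, 12.1]
grip_width: 0.0097
t 45.0 p [ 425.2 -366.8   52.6] F [-3.   4.  12.1] w 9.7 y [1.    0.014 0.001] z [ 0.001  0.001 -1.   ]
```

On the mat; release and withdraw.

```bash
python3 -m pendant '[[0,0,0,1,0,0,0],[50,0,0,1,0,0,0],[50,0,0,1,0,0,0],[50,0,0,1,0,0,0],[50,0,0,1,0,0,0],[50,0,0,50,0,0,0],[50,0,0,100,0,0,0],[50,0,0,160,0,0,0],[50,0,50,220,0,0,0],[50,0,110,240,0,0,0],[50,0,170,240,0,0,0],[50,0,230,240,0,0,0]]'
python3 -c "
from h import *
st();snap('side','d20');snap('scene','c20')
recrop('d20','d20a',(150,60,330,210),4);recrop('c20','c20a',(90,90,250,220),5);recrop('d20','d20b',(230,190,400,360),3.5)"
```

```text
t: 46.5
ee_pos: [0.4252, -0.1835, 0.2885]
orientation: [0.701, 0.713, 0.003, 0.001]
wrist_force: [1.8, 0.9, -0.4]
grip_width: 0.0501
t 46.5 p [ 425.2 -183.5  288.5] F [ 1.8  0.9 -0.4] w 50.1 y [1.    0.016 0.005] z [ 0.005  0.003 -1.   ]
```

View pics/d20a.png

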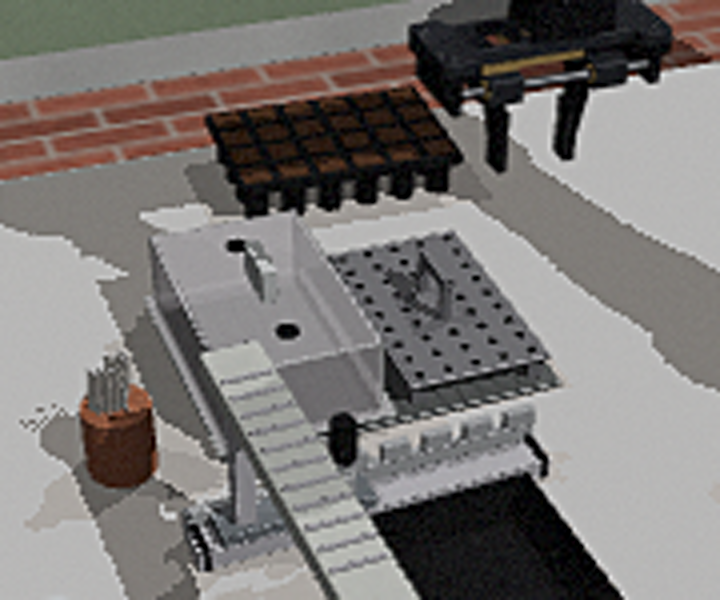

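View pics/c20a.png

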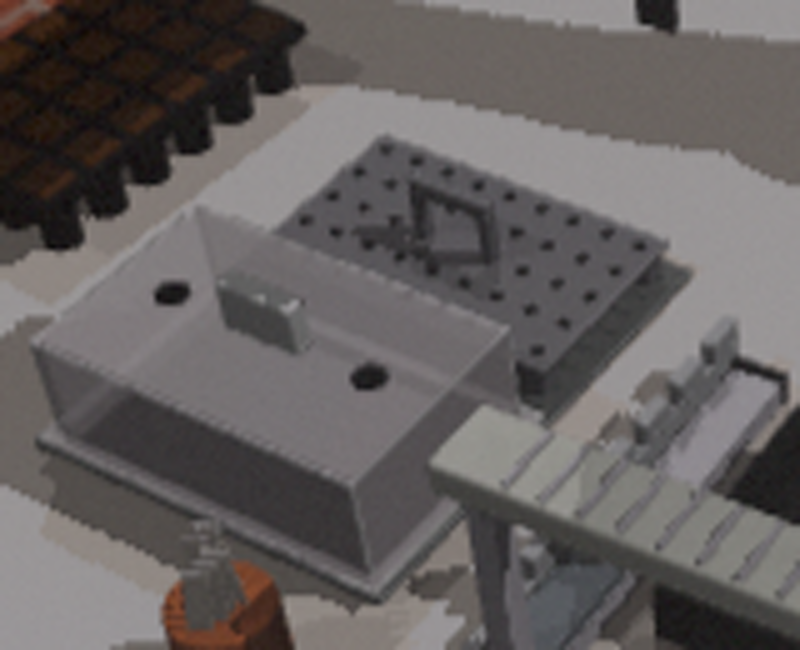

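View pics/d20b.png

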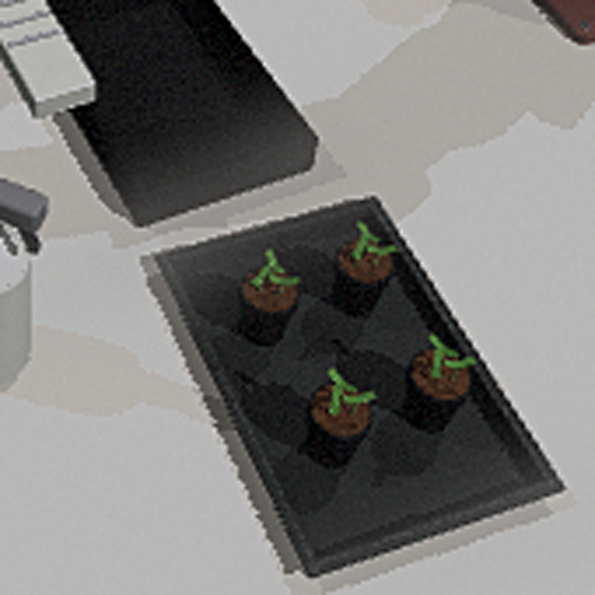

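```bash
python3 -m pendant '[[50,0,0,0,0,0,0],[50,0,0,0,0,0,0],[50,0,0,0,0,0,0],[50,0,0,0,0,0,0]]'
python3 -c "
from h import *
D=lambda u,v:(150+u/4,60+v/4)
a=[pz('d20',*D(*q),.032) for q in((330,258),(455,232),(555,360),(415,388))];print(np.array(a),np.mean(a,0))
print([pz('d20',*D(*q),.091).tolist() for q in((150,241),(295,213),(384,345))])
print([pz('d20',230+u/3.5,190+v/3.5,.054).tolist() for u,v in((271,292),(366,258),(341,410),(440,375))])
st();snap('side','d21')
print(np.abs(np.load('pics/d21.npz')['im'].astype(int)-np.load('pics/d20.npz')['im'])[100:].max(2).__gt__(40).sum())"
```

```text
t: 47.1
ee_pos: [0.4242, -0.1865, 0.2871]
orientation: [0.703, 0.711, -0.0, -0.0]
wrist_force: [0.1, 0.0, 0.3]
grip_width: 0.0499
[[ 0.4964 -0.4756  0.032 ]
 [ 0.3563 -0.4795  0.032 ]
 [ 0.3523 -0.2403  0.032 ]
 [ 0.4934 -0.2439  0.032 ]] [ 0.4246   -0.359825  0.032   ]
[[0.6802, -0.4743, 0.091], [0.532, -0.4773, 0.091], [0.5262, -0.2406, 0.091]]
[[0.554, 0.3042, 0.054], [0.4692, 0.301, 0.054], [0.5535, 0.4122, 0.054], [0.4715, 0.4119, 0.054]]
t 47.1 p [ 424.2 -186.5  287.1] F [0.1 0.  0.3] w 49.9 y [ 1.     0.012 -0.001] z [-0.001 -0.    -1.   ]
77
```

```bash
python3 -c "
from h import *
print(r.sign_off())"
```

```text
the job is handed in; nothing more can be done
None
```

The propagator is taken apart as asked, and I handed the job in at about 47 s of the 210 s allowed. The hand-in reports no verdict, so these results are my own checks.

1. **Lamp:** I slid it 160 mm to the last notch and let the knob drop. The knob top measured about 110 mm above the bench, which is its fully-down height.
2. **Dome:** It stands upright on the far half of the mat, about 85 mm beyond the mat's middle.
3. **Pots:** Four pots were on the stand. All four stand upright in the carry tray; the rims fit 54 mm, the height of a pot standing on the tray floor. Their positions are within 2 mm of where I set them.
4. **Stand:** It stands on its feet on the near half of the mat, about 93 mm nearer than the mat's middle. The gap to the dome's flange is about 20 mm.

The gripper is open and clear, and the wrist force read about zero. The sprayer and label pot look unmoved, but I did not measure them again at the end. I saw no sign of the dome or stand having been knocked. The only disagreement was about 6 mm in y, for both the dome and the stand, between the side picture and the position I released them at. That is within the 85 mm allowed. No check failed.

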